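# Put the bearing-driver discs away on their post

## Robot

A 6-joint arm with a two-finger parallel gripper is mounted at the origin on the work surface. World frame = base frame: x ahead of the robot, y to its left, z up, the work surface at z = 0. Lengths are in mm, angles in rad, forces in N, time in s.
With the tool pointing down it reaches from about 325 to 850 mm from the base axis. Payload 4.4 kg.
Tool frame: the origin (TCP) lies between the finger pads; the fingertips stand 8 mm ahead of it and the grasp point (between the pads) lies 11 mm behind it; z points along the fingers, y is the direction in which the jaws open and shut (so a half turn about z gives the same grasp; the last joint's range is limited). The gripper opens to 94 mm and grips with 3 to 60 N. Pads are 16 mm wide; open, the fingers measure 119 mm over their backs; the gripper's body (75 mm by 177 mm) begins 78 mm behind the grasp point.
Start: joints at [-1.413, 0.207, 1.542, -0, 1.393, -0.15], TCP at [174.739, -547.808, 213.447] pointing down, gripper open.
Joint ranges: [-2.73, 2.73], [-0.86, 2.22], [0.23, 2.46], [-1.11, 4.25], [0.08, 2.63], [-2.82, 2.82]. Speed limits (rad/s): [2.79, 2.79, 3.14, 3.14, 3.14, 3.14].

## Interface

Orientations are given as a 3x3 rotation matrix whose columns are the frame's x, y, z axes.
In Python, from bench import telemetry, eyes, job_done gives the robot as it stands. The module is installed in compiled form; this text tells all that it offers.
- The arm moves only by the tool arm_command, never from a script. Its argument "commands" is a list that holds one entry, the list of rows, each a list of 7 numbers: the shift along the tool's x, y, z in cm, then the turn, a rotation vector about the tool's x, y, z in rad, then the opening, from 0 (shut) to 1 (fully open). In form: [[[tx, ty, tz, rx, ry, rz, grip], ...]]. A call has 1 to 5 rows; each row shifts and turns the commanded pose from where the row before left it, along the tool's axes as they then stand; what a row does not reach is not made up. A row lasts 1/8 s, in which the tool goes at most 62.5 mm and 10.7 degrees, less where a joint would pass 70% of its speed; a pose out of reach is approached as far as the arm can. A call is refused whole if a number of a shift passes 6.25 or a number of a turn 0.188, either way. A call with a gripper value outside its range is refused whole. The fingers move at their own pace and stop on an object; "grip_force" is the grip in N (left out, the last holds). Time passes only in rows, so rows that do not move let the fingers close. It gives the time, the measured TCP pose, the force and the opening at its end, in the units of the state.
- telemetry.sense(): the state, without advancing time (a new reading comes with each control period).
- eyes.capture(name): name is "scene" or "top" or "wrist"; returns the picture (420x560x3 uint8, red, green, blue); there is no depth.
- eyes.calibration(name): a dict with "vertical_fov" (degrees; the focal length in pixels is half the picture's height over the tangent of half this angle, whatever the lens; pixels are square), "cx", "cy" (the principal point, pixels), "origin" and "attitude" of the camera in the world. Camera axes: x right, y down, z forward; pixel columns grow to the right and rows downward; lengths in mm; the calibration is good to about 2 mm. A picture is of the moment at which its call begins: read the wrist's pose just before it. calibration takes no time and is no camera call; for the wrist camera it gives the pose at the moment of the call.
- job_done(): hands the job in, once; it reports no verdict.
The state is a dict: "time": time; "joints": joint angles; "dq": joint speeds; "effort": joint torques, N m; "tool_pos": TCP position; "orientation": TCP orientation; "wrist_force": force on the tool from outside, world axes, zero at the start; "moment": the same for the moment, N m; "finger_gap": opening from 0.0 (shut) to 1.0 (fully open).
Only numpy, scipy, OpenCV 4.12 (cv2) and the standard library are available. Lean on these libraries where they do the work, as an engineer would, in place of code of your own. Each camera call takes 0.05 s, during which the arm holds its last target.

## Task

Put the bearing-driver set away in the open aluminium case: thread the four aluminium discs over the post one by one, the largest first and each next smaller one flat on top of the one before, and last set the black knob, flange down, over the post so that it rests on the smallest disc. Leave the charger, the ratchet and the green brush where they are.

Things in the scene. Friction and masses are not known exactly. Their poses are not given: they have to be found in the camera images.
- post_tip (a point): Tip of the upright steel post in the middle of the open aluminium case (the target). Post: 12 mm diameter, its last 11 mm tapering to 4 mm; the tip is 74 mm above the case's flat inner floor and 80 mm above the table. Axes are the case's: x towards the hinge side, y along the hinge, z up.
- case: Open aluminium case, fixed: outside 176 mm (x) by 216 mm (y), walls 4 mm thick and 52 mm high, black inner floor 6 mm above the table. Its lid is fixed open on the +x side, leaning back 55 degrees, top about 155 mm above the table. Origin at the centre of its underside, on the post's axis; x towards the hinge, z up.
- disc66_mid (a point): Centre of the largest driver disc: flat plain aluminium ring, 66 mm outer diameter, 14 mm thick, 24 mm through hole, about 110 g, lying flat on the table. The point is on its axis, 7 mm above its underside; z is its axis.
- disc56_mid (a point): Centre of the second largest driver disc: flat plain aluminium ring, 56 mm outer diameter, 14 mm thick, 24 mm through hole, about 75 g, lying flat on the table. The point is on its axis, 7 mm above its underside; z is its axis.
- disc46_mid (a point): Centre of the second smallest driver disc: flat plain aluminium ring, 46 mm outer diameter, 14 mm thick, 24 mm through hole, about 45 g, lying flat on the table. The point is on its axis, 7 mm above its underside; z is its axis.
- disc36_mid (a point): Centre of the smallest driver disc: flat plain aluminium ring, 36 mm outer diameter, 14 mm thick, 24 mm through hole, about 20 g, lying flat on the table. The point is on its axis, 7 mm above its underside; z is its axis.
- knob_mid (a point): Centre of the black plastic cap knob standing on its flange, about 40 g: round flange 46 mm diameter and 6 mm thick, above it a round grip 30 mm diameter up to 30 mm total height; a 20 mm blind bore, 26 mm deep, opens in the underside. The point is on its axis, 15 mm above its underside; z is its axis, up.
- brush_mid (a point): Bystander: green battery-terminal brush standing upright, 36 mm diameter, 55 mm tall with a narrow steel tip; the point is half-way up.
- charger: Bystander: grey battery charger with a black carrying grip, 130 mm (x) by 180 mm (y), 72 mm tall; origin at the centre of its underside.
- ratchet: Bystander: chrome ratchet lying on the table, 180 mm long along its x axis (about 90 mm either side of the origin, head at +x), 34 mm tall at the head; origin on its underside.
Mind the look-alikes: they are no part of the job. What is shaped like the part that bears disc56_mid but brown or purple is not meant. What is shaped like the part that bears disc66_mid but blue is not meant.

How it is judged (in metres and radians):
On the way, in this order (a step that is already met when the one before it is completed fails the run):
1. The largest disc lies on the case floor, round the post (horizontal distance between disc66_mid and post_tip below 0.009 m and z of disc66_mid in the frame of post_tip between -0.071 and -0.063 m), for 0.2 s.
2. The second largest disc lies on the largest (horizontal distance between disc56_mid and post_tip below 0.009 m and z of disc56_mid in the frame of post_tip between -0.057 and -0.049 m), for 0.2 s.
3. The second smallest disc lies on that (horizontal distance between disc46_mid and post_tip below 0.009 m and z of disc46_mid in the frame of post_tip between -0.043 and -0.035 m), for 0.2 s.
4. The smallest disc lies on that (horizontal distance between disc36_mid and post_tip below 0.009 m and z of disc36_mid in the frame of post_tip between -0.029 and -0.021 m), for 0.2 s.
5. The knob caps the post, resting on the smallest disc (horizontal distance between knob_mid and post_tip below 0.008 m and z of knob_mid in the frame of post_tip between -0.007 and 0.001 m and angle between knob_mid's own z axis and vertical below 0.15 rad), for 0.2 s.
At the end, for the whole second after the job is handed in: All four discs lie round the post in order, largest on the case floor up to smallest, and the knob sits upright over the post on the smallest disc: each within 4 mm of its resting height, disc centres within 9 mm and the knob's within 8 mm of the post's axis; all released and at rest (all of step 1 and all of step 2 and all of step 3 and all of step 4 and all of step 5 and linear speed of each of disc66, disc56, disc46, disc36, knob below 0.02 m/s); the robot touches nothing.
It fails at once if The charger is shifted or knocked by more than 30 mm (distance of charger from where it was at the start of the episode above 0.03 m).
It fails at once if The ratchet is shifted or knocked by more than 30 mm (distance of ratchet from where it was at the start of the episode above 0.03 m).
It fails at once if The brush is shifted or knocked by more than 30 mm (distance of brush_mid from where it was at the start of the episode above 0.03 m).
It also fails if it takes over 141 s, if anything falls off the work surface, if the arm or the gripper's body presses on something with over 40 N, if the wrist force passes 120 N, or if a joint passes its speed limit or range.

## Working session

There is one attempt and no reset: what is moved stays moved. The work goes in short steps, Python scripts to look and compute and a tool call to move; the robot and the scene stay as the last step left them, time stands still between calls to the robot, and variables do not carry over. Pictures are saved under pics/ and viewed, and the job is handed in when it is done.

Besides the shell and the picture viewer there is one more tool, called after ">>>" by a JSON object that holds its "name" and its "arguments", one argument or row to a line. arm_command: Moves the arm, as the interface text tells. Its arguments: {"type":"object","properties":{"commands":{"type":"array"},"grip_force":{"type":"number"}},"required":["commands"]}

```bash
mkdir -p pics
python3 - <<'E'
from bench import telemetry, eyes
import cv2
for n in("scene","top","wrist"):
    c=eyes.calibration(n);print(n,c)
    cv2.imwrite(f"pics/{n}0.png",cv2.cvtColor(eyes.capture(n),cv2.COLOR_RGB2BGR))
print(telemetry.sense())
E
```

```text
scene {'vertical_fov': 57.14121609533245, 'cx': 275.51887279619075, 'cy': 208.61472991175967, 'origin': array([ 951.36581832, -381.30862808,  758.90491043]), 'attitude': array([[ 0.73931102,  0.52205359, -0.42529902],
       [ 0.67316518, -0.58836376,  0.44796957],
       [-0.01636641, -0.61748533, -0.78641211]])}
top {'vertical_fov': 56.213941765049746, 'cx': 274.18395247880846, 'cy': 210.95222622744427, 'origin': array([447.09976772, -10.82895716, 849.06741892]), 'attitude': array([[-0.0094555 , -0.98405624,  0.17760605],
       [-0.99969825,  0.01332973,  0.02063311],
       [-0.02267159, -0.17735736, -0.98388534]])}
wrist {'vertical_fov': 63.255316177523575, 'cx': 283.19738382931655, 'cy': 205.0936770367263, 'origin': array([ 248.08503962, -523.89438646,  383.80624963]), 'attitude': array([[ 0.30465534, -0.91727377, -0.25650332],
       [-0.95245882, -0.29416341, -0.07931004],
       [-0.00270487,  0.26847108, -0.96328395]])}
{'time': 0.15, 'joints': array([-1.41252432e+00,  2.07253421e-01,  1.54260590e+00, -3.00339787e-06,
        1.39351871e+00, -1.50521475e-01]), 'dq': array([-7.83366819e-04, -1.58434687e-03, -4.77348764e-03, -8.06450732e-05,
       -4.90539218e-04, -1.10232854e-03]), 'effort': array([ 2.60831239e-04, -3.71316719e+01, -2.81813103e+01,  6.98932749e-02,
        3.27491399e-02, -1.00208565e-04]), 'tool_pos': array([ 174.62676345, -547.19870814,  212.55042418]), 'orientation': array([[ 9.52700811e-01,  3.03909665e-01, -2.84315890e-04],
       [ 3.03909683e-01, -9.52699217e-01,  1.76259323e-03],
       [ 2.64801591e-04, -1.76563035e-03, -9.99998406e-01]]), 'wrist_force': array([ 0.54187013,  0.03915045, -0.9230506 ]), 'moment': array([0.01466487, 0.00670536, 0.00702355]), 'finger_gap': 0.9961283476463876}
```

View pics/top0.png

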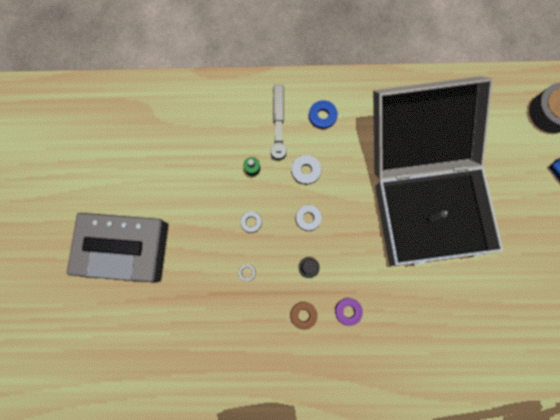

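View pics/scene0.png

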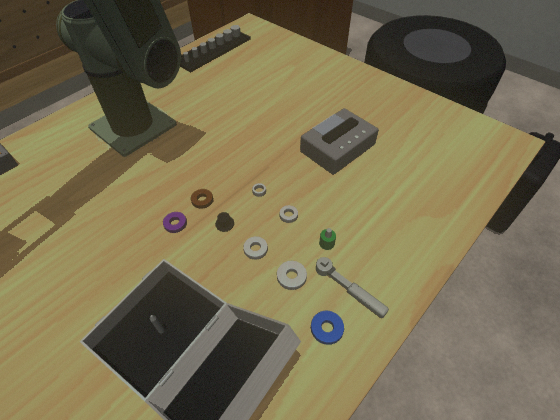

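View pics/wrist0.png

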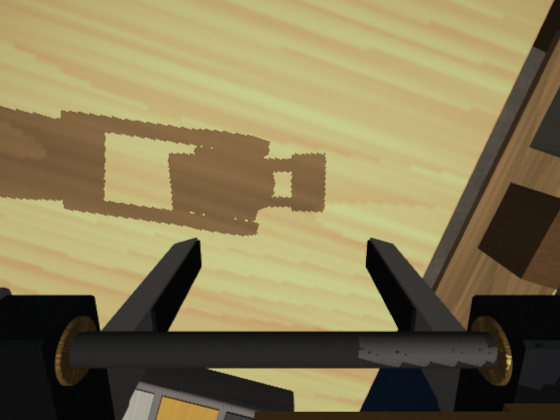

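Top view: silver rings at (306,169), (308,218), (251,222) and (247,272) fit discs 66, 56, 46 and 36 by falling size. The knob is at (309,267) and the post tip near (445,213). Look-alikes to leave alone: the blue ring (323,114), brown (304,315) and purple (349,311). I'll confirm with enlarged crops and measure.

```bash
cat > h.py <<'E'
import numpy as np, cv2
from bench import telemetry, eyes
def ray(c,u,v):
    f=210/np.tan(np.radians(c['vertical_fov'])/2)
    d=np.array(c['attitude'])@np.array([(u-c['cx'])/f,(v-c['cy'])/f,1.]); return np.array(c['origin']),d/np.linalg.norm(d)
def onz(c,u,v,z):
    o,d=ray(c,u,v); return o+d*(z-o[2])/d[2]
def proj(c,p):
    f=210/np.tan(np.radians(c['vertical_fov'])/2)
    q=np.array(c['attitude']).T@(np.array(p)-c['origin']); return q[:2]/q[2]*f+[c['cx'],c['cy']]
def tri(a,b):
    o1,d1=a;o2,d2=b
    s=np.linalg.lstsq(np.stack([d1,-d2],1),o2-o1,rcond=None)[0]
    p=o1+s[0]*d1;q=o2+s[1]*d2; return (p+q)/2,np.linalg.norm(p-q)
def save(im,n): cv2.imwrite(f"pics/{n}.png",cv2.cvtColor(im,cv2.COLOR_RGB2BGR))
def blobs(im,m,amin=40):
    n,l,s,ce=cv2.connectedComponentsWithStats(m.astype(np.uint8))
    return [(ce[i].round(1),s[i][:4].tolist(),int(s[i][4])) for i in range(1,n) if s[i][4]>=amin]
E
python3 - <<'E'
from h import *
for n,box in(("top",(230,100,370,340)),("scene",(140,170,350,350))):
    im=eyes.capture(n); x0,y0,x1,y1=box
    c=im[y0:y1,x0:x1]
    save(cv2.resize(c,None,fx=min(800/(x1-x0),600/(y1-y0)),fy=min(800/(x1-x0),600/(y1-y0)),interpolation=cv2.INTER_CUBIC),n+"_crop")
    hsv=cv2.cvtColor(im,cv2.COLOR_RGB2HSV); m=(hsv[...,1]<60)&(hsv[...,2]>120)
    M=np.zeros_like(m);M[y0:y1,x0:x1]=m[y0:y1,x0:x1]
    print(n)
    for b in blobs(im,M,25):print('silver',b)
    m=(hsv[...,2]<70);M[:]=0;M[y0:y1,x0:x1]=m[y0:y1,x0:x1]
    for b in blobs(im,M,25):print('dark',b)
t=eyes.capture("top"); s=eyes.capture("scene")
save(cv2.resize(t[150:280,370:510],None,fx=5,fy=4.6),"tcase");save(cv2.resize(s[255:420,80:310],None,fx=3.4,fy=3.4),"scase")
E
```

```text
top
silver (array([278.1, 129.7]), [270, 100, 17, 58], 592)
silver (array([312.1, 105.8]), [308, 100, 14, 17], 31)
silver (array([334. , 108.3]), [324, 100, 15, 23], 42)
silver (array([306. , 168.8]), [291, 154, 31, 31], 673)
silver (array([250.3, 161.6]), [248, 159, 6, 6], 29)
silver (array([308.3, 217.2]), [295, 204, 27, 27], 499)
silver (array([250.6, 221.4]), [240, 210, 23, 23], 328)
silver (array([246.6, 272.3]), [238, 264, 18, 18], 185)
dark (array([252.4, 173.3]), [246, 170, 13, 6], 34)
dark (array([308.2, 267.4]), [300, 258, 18, 19], 204)
scene
silver (array([258.9, 187.5]), [252, 183, 14, 10], 52)
silver (array([288.3, 212.3]), [280, 205, 18, 15], 146)
silver (array([255. , 246.3]), [244, 236, 23, 21], 296)
silver (array([324. , 263.6]), [316, 257, 17, 14], 146)
silver (array([232.2, 325.2]), [140, 259, 161, 91], 1720)
silver (array([291.3, 273.5]), [277, 261, 30, 26], 527)
silver (array([340.9, 278.2]), [332, 270, 18, 17], 115)
dark (array([332.7, 171. ]), [327, 170, 12, 4], 29)
dark (array([203.7, 204.5]), [192, 198, 21, 10], 42)
dark (array([224.2, 222.1]), [216, 213, 18, 19], 255)
dark (array([178.2, 228.2]), [165, 221, 22, 12], 44)
dark (array([322.5, 243.6]), [320, 237, 9, 12], 40)
dark (array([172.3, 314.2]), [140, 271, 80, 79], 4275)
dark (array([246.1, 337.5]), [213, 319, 65, 31], 1252)
```

View pics/top_crop.png

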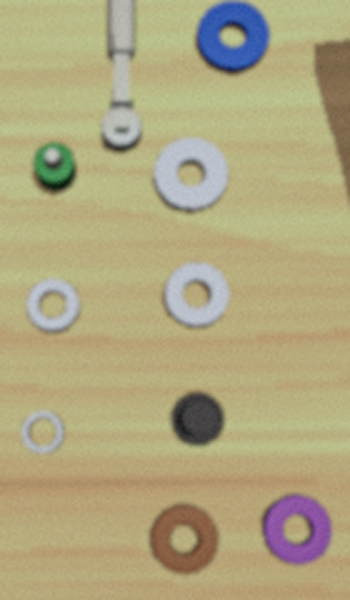

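View pics/tcase.png

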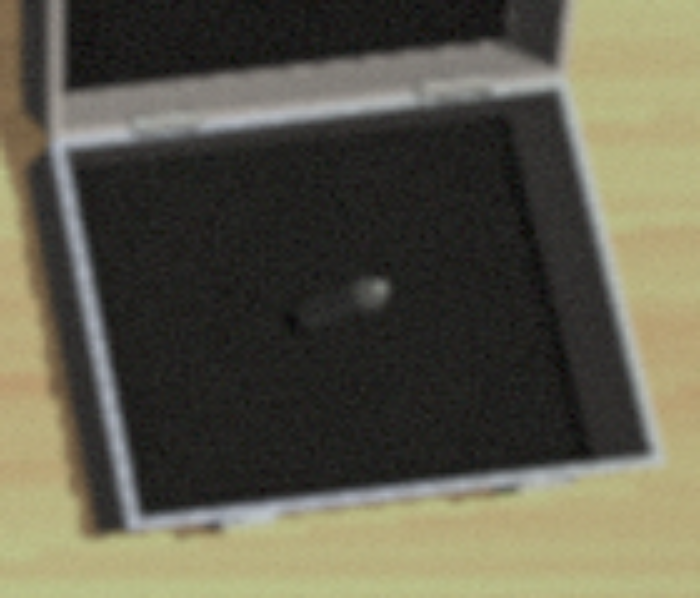

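View pics/scase.png

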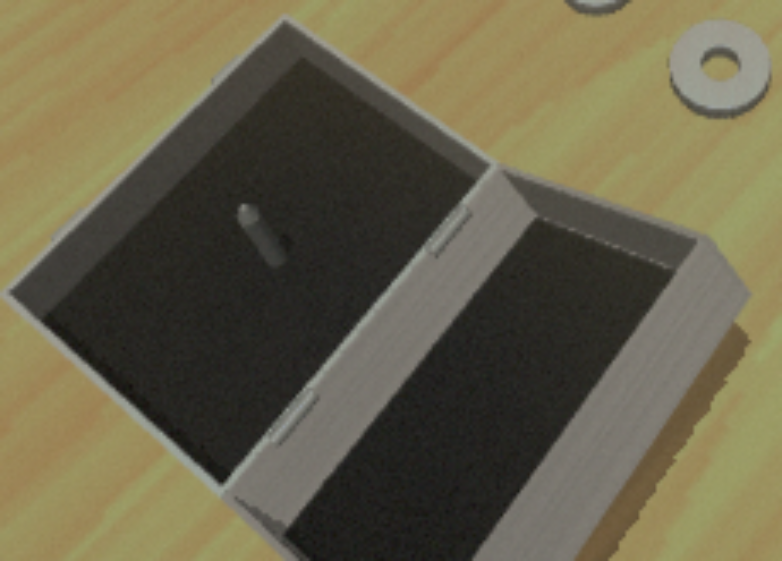

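The crop confirms four silver rings of falling size, the black knob (which has a flange), and the blue, brown and purple look-alikes. The post tip is at top (444.8,213.3) and scene (152.7,317).

Run:
```python
from h import *
T=eyes.calibration("top");S=eyes.calibration("scene")
P={'d66':((306,168.8),(291.3,273.5),14),'d56':((308.3,217.2),(255,246.3),14),'d46':((250.6,221.4),(288.3,212.3),14),'d36':((246.6,272.3),(258.9,187.5),14),'knob':((308.7,267.4),(224.2,222.1),20),'tip':((444.8,213.3),(152.7,317.2),79)}
for k,(a,b,z) in P.items():
    print(k,onz(T,*a,z).round(1),onz(S,*b,z).round(1),[np.round(x,1) for x in tri(ray(T,*a),ray(S,*b))])
# case rim corners top (crop coords -> px), z=52
for n,(x,y) in {'hingeL':(60,140),'hingeR':(562,88),'frontR':(655,458),'frontL':(135,522)}.items(): print(n,onz(T,370+x/5,150+y/4.6,52).round(1))
for n,(x,y) in {'f':(285,20),'l':(10,293),'hr':(493,168),'hl':(225,490)}.items(): print(n,onz(S,80+x/3.4,255+y/3.4,52).round(1))
for n,(x,y) in {'brush':(250.3,161.6)}.items(): print(n,onz(T,x,y,55))
print('ratchet head',onz(T,279,151,34), 'charger',onz(T,162,250,72))
```

```text
d66 [691.  -64.1  14. ] [694.5 -66.5  14. ] [array([692.6, -64.4,   8.7]), np.float64(0.2)]
d56 [583.2 -66.5  14. ] [587.1 -69.   14. ] [array([584.2, -66.7,   8.3]), np.float64(0.3)]
d46 [575.7  57.6  14. ] [579.5  55.2  14. ] [array([576.7,  58.3,   8.5]), np.float64(0.4)]
d36 [467.5  65.9  14. ] [470.1  65.7  14. ] [array([468. ,  66.7,  11.3]), np.float64(1.3)]
knob [476.2 -64.3  20. ] [487.9 -71.5  20. ] [array([477.1, -64.9,   3.3]), np.float64(1.0)]
tip [ 576.9 -330.6   79. ] [ 585.6 -333.    79. ] [array([ 579.3, -333.4,   69.1]), np.float64(2.9)]
hingeL [ 652.3 -218.6   52. ]
hingeR [ 673.3 -427.1   52. ]
frontR [ 506.4 -446.7   52. ]
frontL [ 481.  -238.5   52. ]
f [ 486.8 -239.8   52. ]
l [ 512.4 -445.9   52. ]
hr [ 655.5 -220.3   52. ]
hl [ 681.  -425.9   52. ]
brush [696.58793435  55.06772688  55.        ]
ratchet head [726.0270849   -5.41687012  34.        ] charger [511.58628225 229.07492438  72.        ]
```

>>> {"name": "arm_command", "arguments": {
  "commands": [
    [[0, 0, 0, 0, 0, 0.155, 1], [0, 0, 0, 0, 0, 0.155, 1], [4.3, -4.0, 0, 0, 0, 0, 1], [4.3, -4.0, 0, 0, 0, 0, 1], [4.3, -4.0, 0, 0, 0, 0, 1]]
  ],
  "grip_force": 30
}}

```text
time: 0.98
tool_pos: [304.9, -426.8, 213.5]
orientation: [[1.0, -0.002, 0.0], [-0.002, -1.0, -0.0], [0.0, 0.0, -1.0]]
wrist_force: [0.3, -0.5, -0.5]
finger_gap: 0.999
```

>>> {"name": "arm_command", "arguments": {
  "commands": [
    [[4.3, -4.0, 0, 0, 0, 0, 1], [4.3, -4.0, 0, 0, 0, 0, 1], [4.3, -4.0, 0, 0, 0, 0, 1], [4.3, -4.0, 0, 0, 0, 0, 1], [0, 0, 0, 0, 0, 0, 1]]
  ]
}}

```text
time: 1.6
tool_pos: [478.3, -265.2, 213.5]
orientation: [[1.0, 0.005, 0.001], [0.005, -1.0, 0.001], [0.001, -0.001, -1.0]]
wrist_force: [-0.7, -0.9, -0.5]
finger_gap: 0.997
```

Run:
```python
from h import *
print(eyes.calibration("wrist"))
save(eyes.capture("wrist"),"w1")
```

```text
{'vertical_fov': 63.255316177523575, 'cx': 283.19738382931655, 'cy': 205.0936770367263, 'origin': array([ 555.34839579, -265.10532722,  384.90394786]), 'attitude': array([[ 5.92449705e-03, -9.63304111e-01, -2.68346959e-01],
       [-9.99981690e-01, -6.03800413e-03, -4.02293998e-04],
       [-1.23274858e-03,  2.68344429e-01, -9.63322245e-01]])}
```

View pics/w1.png

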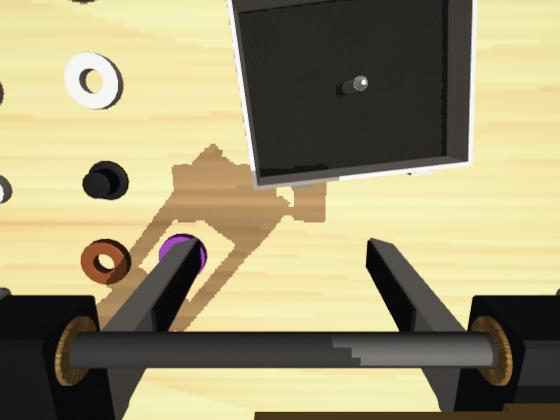

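The wrist view shows the post tip at (361,83), the front case corners at (256,187) and (471,162), disc56 near (93,80), and the knob near (103,181).

Run:
```python
from h import *
W=eyes.calibration("wrist")
im=eyes.capture("wrist");hsv=cv2.cvtColor(im,cv2.COLOR_RGB2HSV)
print('tip',onz(W,361,83,79)); print(onz(W,256,187,52),onz(W,471,162,52))
m=(hsv[...,1]<40)&(hsv[...,2]>200);m[:,140:]=0
for b in blobs(im,m,100):print(b,onz(W,*b[0],14))
print(proj(W,[478.3,-265.2,205.5]))
```

```text
tip [ 576.10427252 -332.43493609   79.        ]
[ 479.69961775 -239.77969683   52.        ] [ 505.4913374  -450.57512406   52.        ]
(array([88. , 78.7]), [61, 51, 55, 57], 1904) [583.95485741 -66.84319091  14.        ]
[280.00057277 248.77987509]
```

>>> {"name": "arm_command", "arguments": {
  "commands": [
    [[4.26, -4.02, 0, 0, 0, 0, 1], [4.26, -4.02, 0, 0, 0, 0, 1], [4.26, -4.02, 1, 0, 0, 0, 1], [4.26, -4.02, 3, 0, 0, 0, 1], [4.26, -4.02, 3, 0, 0, 0, 1]]
  ]
}}

```text
time: 2.33
tool_pos: [686.0, -73.1, 146.2]
orientation: [[1.0, -0.004, 0.001], [-0.004, -1.0, -0.001], [0.001, 0.001, -1.0]]
wrist_force: [1.4, 0.2, 0.7]
finger_gap: 0.999
```

>>> {"name": "arm_command", "arguments": {
  "commands": [
    [[0, 0, 3, 0, 0, 0, 1], [0, 0, 2, 0, 0, 0, 1], [0, 0, 0, 0, 0, 0, 1]]
  ]
}}

```text
time: 2.7
tool_pos: [682.8, -73.0, 94.2]
orientation: [[1.0, -0.004, -0.005], [-0.004, -1.0, 0.001], [-0.005, -0.001, -1.0]]
wrist_force: [-0.4, 0.7, 0.2]
finger_gap: 1.003
```

```bash
cat > look.py <<'E'
import sys
from h import *
n=sys.argv[1]; z=float(sys.argv[2]) if len(sys.argv)>2 else 14
s=telemetry.sense();print(s['tool_pos'].round(1),s['orientation'].round(3).tolist(),s['wrist_force'].round(1),round(s['finger_gap'],3))
W=eyes.calibration("wrist");im=eyes.capture("wrist");save(im,n)
hsv=cv2.cvtColor(im,cv2.COLOR_RGB2HSV)
m=(hsv[...,1]<40)&(hsv[...,2]>180)
cs,h=cv2.findContours(m.astype(np.uint8),cv2.RETR_CCOMP,cv2.CHAIN_APPROX_NONE)
for c,hh in zip(cs,h[0]):
    if len(c)>30 and cv2.contourArea(c)>200:
        pts=c[:,0,:].astype(float)
        P=np.array([onz(W,u,v,z)[:2] for u,v in pts]).astype(np.float32)
        (x,y),r=cv2.minEnclosingCircle(P)
        print('hole' if hh[3]>=0 else 'outer',pts.mean(0).round(),'ctr',round(x,1),round(y,1),'d',round(2*r,1),'mean',P.mean(0).round(1))
E
python3 look.py w2
```

```text
[682.8 -73.   94.2] [[1.0, -0.004, -0.005], [-0.004, -1.0, 0.001], [-0.005, -0.001, -1.0]] [-0.4  0.7  0.2] 1.003
outer [295. 316.] ctr 593.7 -83.8 d 36.1 mean [592.1 -82.5]
outer [510. 265.] ctr 640.0 -253.9 d 58.6 mean [ 638.7 -255.5]
outer [274. 177.] ctr 705.8 -66.4 d 56.2 mean [710.8 -66.4]
outer [184. 150.] ctr 731.2 -0.7 d 35.5 mean [ 7.312e+02 -5.000e-01]
hole [185. 150.] ctr 730.1 0.6 d 20.8 mean [731.   -1.6]
outer [182.  79.] ctr 779.2 -3.6 d 47.4 mean [779.8  -3.4]
outer [178.  18.] ctr 818.0 -3.7 d 27.4 mean [818.   -3.7]
```

View pics/w2.png

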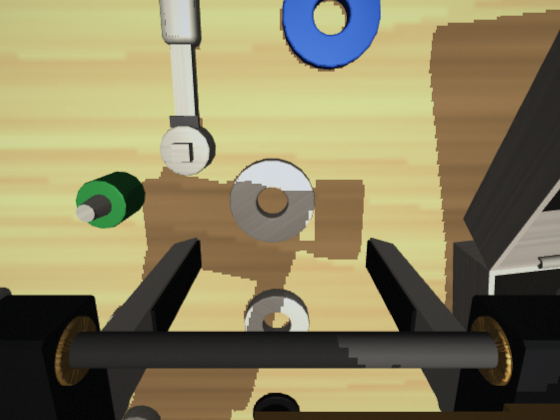

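Disc66 is half in shadow, spanning columns 230–314 and rows 158–242, with its hole at (272,201). The brush at (105,205) and the ratchet head (187,150) are well clear of the fingers.

Run:
```python
from h import *
W=eyes.calibration("wrist")
print(onz(W,272.5,201,14),onz(W,272,201,7),onz(W,272,158.5,14),onz(W,272,241,14),onz(W,230,200,14),onz(W,314.5,200,14))
```

```text
[693.66786284 -65.08627632  14.        ] [691.79550804 -64.45248543   7.        ] [726.37369152 -65.0834788   14.        ] [660.73423685 -64.31703405  14.        ] [694.54787611 -32.42087825  14.        ] [694.38025634 -97.37824188  14.        ]
```

>>> {"name": "arm_command", "arguments": {
  "commands": [
    [[1.0, -0.8, 0, 0, 0, 0, 1], [0, 0, 3.0, 0, 0, 0, 1], [0, 0, 3.0, 0, 0, 0, 1], [0, 0, 1.0, 0, 0, 0, 1], [0, 0, 0, 0, 0, 0, 1]]
  ]
}}

```text
time: 3.38
tool_pos: [695.5, -63.4, 26.9]
orientation: [[1.0, -0.001, 0.001], [-0.001, -1.0, -0.0], [0.001, 0.0, -1.0]]
wrist_force: [0.5, 0.4, -0.0]
finger_gap: 1.002
```

>>> {"name": "arm_command", "arguments": {
  "commands": [
    [[-0.25, 0.1, 1.6, 0, 0, 0, 1], [0, 0, 0, 0, 0, 0, 0.3], [0, 0, 0, 0, 0, 0, 0.3], [0, 0, 0, 0, 0, 0, 0.3], [0, 0, 0, 0, 0, 0, 0.3]]
  ]
}}

```text
time: 4.0
tool_pos: [693.0, -64.6, 11.1]
orientation: [[1.0, -0.001, 0.001], [-0.001, -1.0, -0.0], [0.001, 0.0, -1.0]]
wrist_force: [0.1, 0.7, 0.9]
finger_gap: 0.704
```

>>> {"name": "arm_command", "arguments": {
  "commands": [
    [[0, 0, 0, 0, 0, 0, 0.3], [0, 0, 0, 0, 0, 0, 0.3], [0, 0, -3, 0, 0, 0, 0.3], [0, 0, -5, 0, 0, 0, 0.3], [0, 0, -5, 0, 0, 0, 0.3]]
  ]
}}

```text
time: 4.62
tool_pos: [691.4, -64.3, 140.3]
orientation: [[1.0, -0.001, -0.003], [-0.001, -1.0, 0.001], [-0.003, -0.001, -1.0]]
wrist_force: [0.5, -0.4, -1.6]
finger_gap: 0.702
```

```bash
python3 look.py w3
```

```text
[691.4 -64.3 140.3] [[1.0, -0.001, -0.003], [-0.001, -1.0, 0.001], [-0.003, -0.001, -1.0]] [ 0.5 -0.4 -1.6] 0.702
outer [290. 318.] ctr 571.7 -70.9 d 46.2 mean [567.6 -71. ]
outer [289. 212.] ctr 677.1 -70.6 d 57.3 mean [678.4 -70. ]
outer [211. 154.] ctr 730.9 -1.5 d 35.3 mean [730.9  -1.3]
outer [510. 225.] ctr 671.5 -262.9 d 159.1 mean [ 664.9 -273.4]
outer [210.  95.] ctr 779.2 -3.8 d 47.1 mean [779.7  -3.6]
outer [207.  30.] ctr 828.2 -4.1 d 47.5 mean [828.6  -3.9]
```

View pics/w3.png

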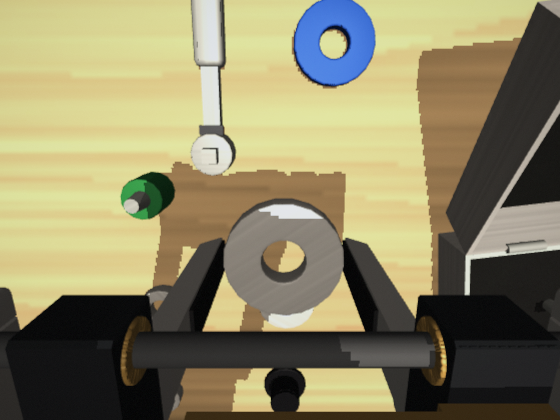

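>>> {"name": "arm_command", "arguments": {
  "commands": [
    [[-3.8, 4.0, 0, 0, 0, 0, 0.3], [-3.8, 4.0, 0, 0, 0, 0, 0.3], [-3.8, 4.0, 0, 0, 0, 0, 0.3], [0, 3.7, 0, 0, 0, 0, 0.3], [0, 3.7, 0, 0, 0, 0, 0.3]]
  ]
}}

```text
time: 5.3
tool_pos: [577.1, -259.2, 139.5]
orientation: [[1.0, -0.002, -0.001], [-0.002, -1.0, 0.001], [-0.001, -0.001, -1.0]]
wrist_force: [0.9, -0.9, -2.2]
finger_gap: 0.701
```

>>> {"name": "arm_command", "arguments": {
  "commands": [
    [[0, 3.7, 0, 0, 0, 0, 0.3], [0, 3.0, 0, 0, 0, 0, 0.3], [0, 0, 0, 0, 0, 0, 0.3]]
  ]
}}

```text
time: 5.68
tool_pos: [577.4, -327.3, 139.4]
orientation: [[1.0, -0.004, -0.001], [-0.004, -1.0, 0.0], [-0.001, -0.0, -1.0]]
wrist_force: [-0.3, 0.9, -1.5]
finger_gap: 0.701
```

```bash
python3 look.py w4
python3 - <<'E'
from h import *
save(eyes.capture("top"),"t4")
E
```

```text
[ 577.4 -327.3  139.4] [[1.0, -0.004, -0.001], [-0.004, -1.0, 0.0], [-0.001, -0.0, -1.0]] [-0.3  0.9 -1.5] 0.701
outer [316. 258.] ctr 517.9 -355.5 d 29.5 mean [ 519.5 -358.3]
outer [287. 212.] ctr 562.6 -332.2 d 61.4 mean [ 564.9 -331. ]
outer [  9. 196.] ctr 581.6 -74.2 d 52.5 mean [580.8 -81.4]
outer [297. 113.] ctr 609.5 -314.2 d 397.7 mean [ 648.4 -341.4]
```

View pics/w4.png

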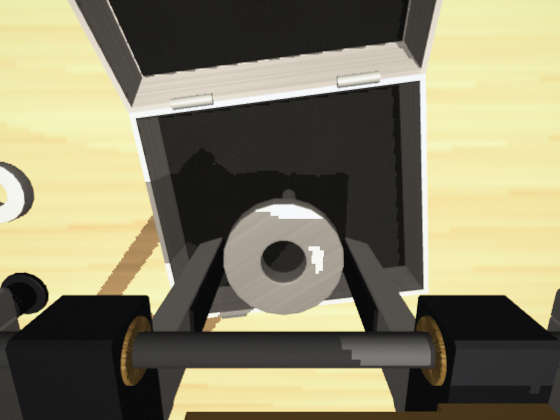

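The post tip just peeks out at (289,193) behind the disc, and the hole is at (284,260).

Run:
```python
from h import *
W=eyes.calibration("wrist")
im=eyes.capture("wrist");save(cv2.resize(im[170:300,210:360],None,fx=4.5,fy=4.5),"w4c")
print(onz(W,289,193,78),onz(W,284.5,260,142))
for p in ([576.5,-332,80],[576.5,-332,69]):print(proj(W,p))
```

```text
[ 598.50905693 -328.71472263   78.        ] [ 576.97669994 -325.48731212  142.        ]
[293.52947481 223.65782296]
[293.13592498 218.89032275]
```

View pics/w4c.png

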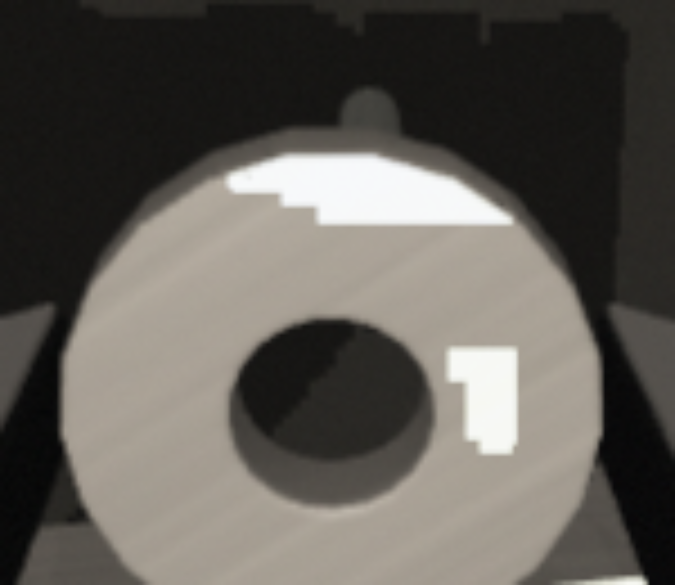

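Run:
```python
from h import *
W=eyes.calibration("wrist")
u,v=210+370/4.5,170+87/4.5
print(u,v,proj(W,[582.5,-332,6]),onz(W,u,v,6), onz(W,u,v+4,20))
u,v=210+332/4.5,170+415/4.5
print(u,v,onz(W,u,v,142))
```

```text
292.22222222222223 189.33333333333334 [291.96716826 191.60947806] [ 584.6433341  -332.21881771    6.        ] [ 584.2835947  -331.89761811   20.        ]
283.77777777777777 262.22222222222223 [ 575.76786631 -324.57997005  142.        ]
```

>>> {"name": "arm_command", "arguments": {
  "commands": [
    [[0.1, 0.6, 0, 0, 0, 0, 0.3], [0, 0, 3.0, 0, 0, 0, 0.3], [0, 0, 1.0, 0, 0, 0, 0.3], [0, 0, 0.5, 0, 0, 0, 0.3], [0, 0, 0.5, 0, 0, 0, 0.3]]
  ]
}}

```text
time: 6.45
tool_pos: [579.8, -331.6, 91.1]
orientation: [[1.0, -0.001, 0.001], [-0.001, -1.0, -0.001], [0.001, 0.001, -1.0]]
wrist_force: [0.7, -0.4, -0.6]
finger_gap: 0.702
```

>>> {"name": "arm_command", "arguments": {
  "commands": [
    [[0, 0, 0.5, 0, 0, 0, 0.3], [0, 0, 0.5, 0, 0, 0, 0.3], [0, 0, 0, 0, 0, 0, 0.3]]
  ]
}}

```text
time: 6.82
tool_pos: [578.9, -331.2, 80.0]
orientation: [[1.0, -0.001, -0.001], [-0.001, -1.0, 0.001], [-0.001, -0.001, -1.0]]
wrist_force: [0.2, 0.1, -1.1]
finger_gap: 0.706
```

>>> {"name": "arm_command", "arguments": {
  "commands": [
    [[0, 0.1, 1, 0, 0, 0, 0.3], [0, 0, 1, 0, 0, 0, 0.3], [0, 0, 1, 0, 0, 0, 0.3], [0, 0, 0, 0, 0, 0, 0.3]]
  ]
}}

```text
time: 7.32
tool_pos: [578.1, -331.5, 48.6]
orientation: [[1.0, -0.001, -0.003], [-0.001, -1.0, 0.002], [-0.003, -0.002, -1.0]]
wrist_force: [0.0, 0.1, -1.5]
finger_gap: 0.709
```

```bash
python3 look.py w5
```

```text
[ 578.1 -331.5   48.6] [[1.0, -0.001, -0.003], [-0.001, -1.0, 0.002], [-0.003, -0.002, -1.0]] [ 0.   0.1 -1.5] 0.709
outer [316. 388.] ctr 455.0 -355.5 d 105.3 mean [ 457.6 -356. ]
outer [318. 260.] ctr 559.4 -353.9 d 20.9 mean [ 560.2 -354.3]
outer [289. 213.] ctr 591.4 -336.6 d 42.1 mean [ 592.5 -335.2]
outer [285. 113.] ctr 614.6 -323.4 d 330.8 mean [ 650.6 -332.2]
hole [135.  97.] ctr 662.2 -245.2 d 40.1 mean [ 662.2 -246.5]
hole [389.  64.] ctr 680.0 -391.9 d 39.3 mean [ 680.  -390.8]
```

View pics/w5.png

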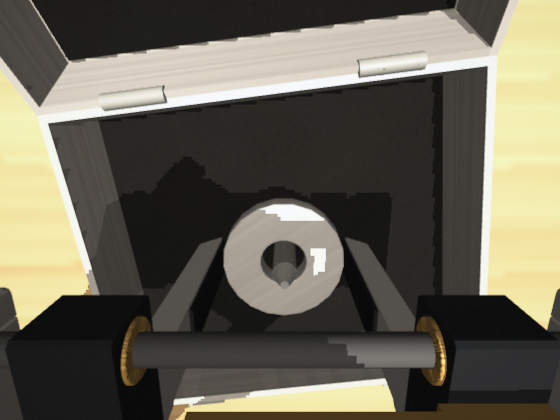

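The post shows inside the disc's hole, centred at column 284. Lowering to the floor and releasing.

>>> {"name": "arm_command", "arguments": {
  "commands": [
    [[0, 0, 1, 0, 0, 0, 0.3], [0, 0, 1, 0, 0, 0, 0.3], [0, 0, 0.8, 0, 0, 0, 0.3], [0, 0, 0.3, 0, 0, 0, 0.3], [0, 0, 0, 0, 0, 0, 0.3]]
  ]
}}

```text
time: 8.0
tool_pos: [579.0, -332.2, 19.0]
orientation: [[1.0, -0.001, -0.001], [-0.001, -1.0, 0.0], [-0.001, -0.0, -1.0]]
wrist_force: [-0.0, 0.2, -0.9]
finger_gap: 0.704
```

>>> {"name": "arm_command", "arguments": {
  "commands": [
    [[0, 0, 0, 0, 0, 0, 1], [0, 0, 0, 0, 0, 0, 1], [0, 0, -3, 0, 0, 0, 1], [0, 0, -5, 0, 0, 0, 1], [0, 0, -5, 0, 0, 0, 1]]
  ]
}}

```text
time: 8.62
tool_pos: [579.2, -332.3, 151.1]
orientation: [[1.0, -0.001, 0.0], [-0.001, -1.0, -0.0], [0.0, 0.0, -1.0]]
wrist_force: [0.1, 0.4, -0.0]
finger_gap: 1.003
```

```bash
python3 look.py w6
```

```text
[ 579.2 -332.3  151.1] [[1.0, -0.001, 0.0], [-0.001, -1.0, -0.0], [0.0, 0.0, -1.0]] [ 0.1  0.4 -0. ] 1.003
outer [313. 298.] ctr 471.5 -362.2 d 132.9 mean [ 472.2 -362.5]
outer [300. 212.] ctr 563.3 -349.0 d 30.3 mean [ 563.5 -348.1]
outer [278. 176.] ctr 593.2 -329.3 d 53.3 mean [ 598.2 -327.9]
outer [ 11. 193.] ctr 582.8 -69.5 d 54.0 mean [581.3 -79.3]
outer [283. 104.] ctr 622.4 -311.7 d 386.8 mean [ 659.1 -333.7]
```

View pics/w6.png

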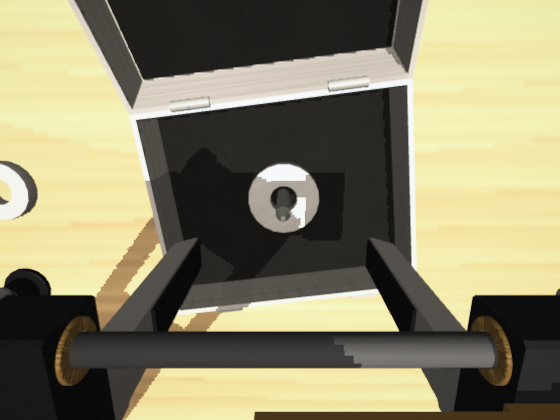

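Disc66 lies flat round the post at (284,198). Its centre and the post tip (283,217) serve as the next target check.

Run:
```python
from h import *
W=eyes.calibration("wrist")
print(onz(W,283.5,216,79),onz(W,284,198,20))
```

```text
[ 582.03113303 -336.38824928   79.        ] [ 582.00586041 -337.39190016   20.        ]
```

>>> {"name": "arm_command", "arguments": {
  "commands": [
    [[0.1, -4.5, 0, 0, 0, 0, 0.9], [0.1, -4.5, 0, 0, 0, 0, 0.9], [0.1, -4.5, 0, 0, 0, 0, 0.9], [0.1, -4.5, 0, 0, 0, 0, 0.9], [0, -4.5, 0, 0, 0, 0, 0.9]]
  ]
}}

```text
time: 9.3
tool_pos: [583.8, -106.0, 150.1]
orientation: [[1.0, -0.001, 0.002], [-0.001, -1.0, -0.0], [0.002, 0.0, -1.0]]
wrist_force: [-0.1, -0.7, 0.8]
finger_gap: 0.9
```

>>> {"name": "arm_command", "arguments": {
  "commands": [
    [[0, -4.1, 1, 0, 0, 0, 0.9], [0, 0, 3, 0, 0, 0, 0.9], [0, 0, 2, 0, 0, 0, 0.9], [0, 0, 0, 0, 0, 0, 0.9]]
  ]
}}

```text
time: 9.8
tool_pos: [582.1, -65.8, 88.0]
orientation: [[1.0, -0.001, -0.003], [-0.001, -1.0, 0.001], [-0.003, -0.001, -1.0]]
wrist_force: [1.0, 0.9, -0.0]
finger_gap: 0.9
```

```bash
python3 look.py w7
```

```text
[582.1 -65.8  88. ] [[1.0, -0.001, -0.003], [-0.001, -1.0, 0.001], [-0.003, -0.001, -1.0]] [ 1.   0.9 -0. ] 0.9
outer [117. 223.] ctr 575.8 57.4 d 44.2 mean [576.   60.4]
outer [287. 186.] ctr 603.2 -69.0 d 34.8 mean [604.8 -68.7]
outer [535. 192.] ctr 589.6 -254.1 d 146.0 mean [ 598.6 -251.5]
outer [182.   5.] ctr 726.6 -1.2 d 29.4 mean [723.6  -1. ]
```

View pics/w7.png

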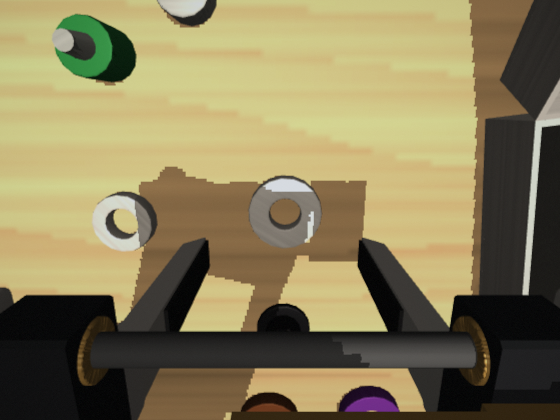

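Disc56 (plain silver, not brown or purple) spans columns 249–321 with its hole at (286,211).

Run:
```python
from h import *
W=eyes.calibration("wrist")
print(onz(W,285.5,211,14),onz(W,285,177,14),onz(W,285,242,14),onz(W,249,210,14)[1],onz(W,321.5,210,14)[1])
```

```text
[586.84283796 -68.09526841  14.        ] [612.89423883 -67.6901529   14.        ] [561.78287149 -67.74447035  14.        ] -40.5616332240352 -95.24386838400446
```

>>> {"name": "arm_command", "arguments": {
  "commands": [
    [[0.35, 0.2, 2.5, 0, 0, 0, 0.9], [0, 0, 3, 0, 0, 0, 0.9], [0, 0, 1.2, 0, 0, 0, 0.9], [0, 0, 0, 0, 0, 0, 0.9]]
  ]
}}

```text
time: 10.35
tool_pos: [587.1, -68.5, 22.6]
orientation: [[1.0, -0.002, -0.0], [-0.002, -1.0, 0.0], [-0.0, -0.0, -1.0]]
wrist_force: [0.1, -1.0, -0.5]
finger_gap: 0.902
```

>>> {"name": "arm_command", "arguments": {
  "commands": [
    [[-0.1, 0, 1.15, 0, 0, 0, 0.9], [0, 0, 0, 0, 0, 0, 0.2], [0, 0, 0, 0, 0, 0, 0.2], [0, 0, 0, 0, 0, 0, 0.2], [0, 0, 0, 0, 0, 0, 0.2]]
  ]
}}

```text
time: 10.98
tool_pos: [586.4, -68.3, 11.4]
orientation: [[1.0, -0.001, 0.001], [-0.001, -1.0, -0.0], [0.001, 0.0, -1.0]]
wrist_force: [0.3, 1.6, 1.3]
finger_gap: 0.591
```

>>> {"name": "arm_command", "arguments": {
  "commands": [
    [[0, 0, 0, 0, 0, 0, 0.2], [0, 0, 0, 0, 0, 0, 0.2], [0, 0, -3, 0, 0, 0, 0.2], [0, 0, -5, 0, 0, 0, 0.2], [0, 0, -5, 0, 0, 0, 0.2]]
  ]
}}

```text
time: 11.6
tool_pos: [585.1, -68.3, 141.2]
orientation: [[1.0, -0.001, -0.002], [-0.001, -1.0, 0.0], [-0.002, -0.0, -1.0]]
wrist_force: [0.4, -0.4, -2.0]
finger_gap: 0.591
```

```bash
python3 look.py w8
```

```text
[585.1 -68.3 141.2] [[1.0, -0.001, -0.002], [-0.001, -1.0, 0.0], [-0.002, -0.0, -1.0]] [ 0.4 -0.4 -2. ] 0.591
outer [139. 208.] ctr 575.9 57.5 d 44.2 mean [575.8  63.1]
outer [553. 212.] ctr 572.8 -320.1 d 53.6 mean [ 572. -315.]
outer [507. 126.] ctr 613.6 -259.5 d 251.3 mean [ 645.3 -259. ]
outer [198.  16.] ctr 734.3 -1.2 d 35.5 mean [733.   -1.2]
```

View pics/w8.png

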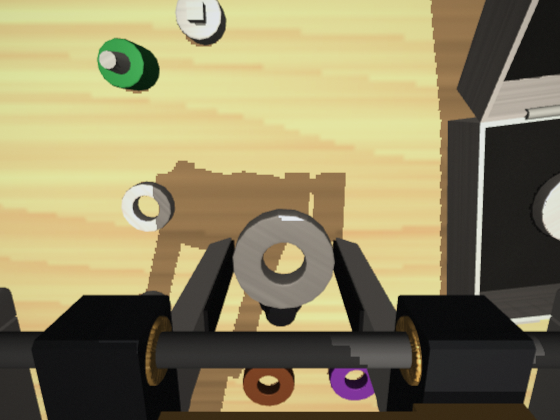

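>>> {"name": "arm_command", "arguments": {
  "commands": [
    [[-0.1, 4.4, 0, 0, 0, 0, 0.2], [-0.1, 4.4, 0, 0, 0, 0, 0.2], [-0.1, 4.4, 0, 0, 0, 0, 0.2], [-0.1, 4.4, 0, 0, 0, 0, 0.2], [-0.1, 4.4, 0, 0, 0, 0, 0.2]]
  ]
}}

```text
time: 12.28
tool_pos: [580.2, -289.5, 140.0]
orientation: [[1.0, -0.001, -0.001], [-0.001, -1.0, 0.001], [-0.001, -0.001, -1.0]]
wrist_force: [1.1, -0.0, -1.3]
finger_gap: 0.591
```

>>> {"name": "arm_command", "arguments": {
  "commands": [
    [[-0.1, 4.4, 0, 0, 0, 0, 0.2], [0, 0, 2, 0, 0, 0, 0.2], [0, 0, 1, 0, 0, 0, 0.2], [0, 0, 1, 0, 0, 0, 0.2], [0, 0, 0, 0, 0, 0, 0.2]]
  ]
}}

```text
time: 12.9
tool_pos: [579.1, -330.4, 99.4]
orientation: [[1.0, 0.0, -0.002], [0.0, -1.0, 0.002], [-0.002, -0.002, -1.0]]
wrist_force: [0.3, -1.1, -0.5]
finger_gap: 0.591
```

>>> {"name": "arm_command", "arguments": {
  "commands": [
    [[0, 0.15, 0.5, 0, 0, 0, 0.2], [0, 0, 0.5, 0, 0, 0, 0.2], [0, 0, 0.5, 0, 0, 0, 0.2], [0, 0, 0.5, 0, 0, 0, 0.2], [0, 0, 0, 0, 0, 0, 0.2]]
  ]
}}

```text
time: 13.52
tool_pos: [579.2, -333.5, 80.2]
orientation: [[1.0, -0.001, -0.001], [-0.001, -1.0, 0.001], [-0.001, -0.001, -1.0]]
wrist_force: [-0.3, -1.3, -0.6]
finger_gap: 0.591
```

>>> {"name": "arm_command", "arguments": {
  "commands": [
    [[0, 0, 1, 0, 0, 0, 0.2], [0, 0, 1, 0, 0, 0, 0.2], [0, 0, 0.5, 0, 0, 0, 0.2], [0, 0, 0, 0, 0, 0, 0.2]]
  ]
}}

```text
time: 14.02
tool_pos: [579.2, -333.4, 54.9]
orientation: [[1.0, -0.001, -0.001], [-0.001, -1.0, 0.001], [-0.001, -0.001, -1.0]]
wrist_force: [0.4, -0.5, 1.0]
finger_gap: 0.59
```

```bash
python3 look.py w9
```

```text
[ 579.2 -333.4   54.9] [[1.0, -0.001, -0.001], [-0.001, -1.0, 0.001], [-0.001, -0.001, -1.0]] [ 0.4 -0.5  1. ] 0.59
outer [308. 381.] ctr 457.0 -352.0 d 92.8 mean [ 458.4 -352. ]
outer [285. 221.] ctr 584.4 -334.1 d 34.1 mean [ 585.8 -334.4]
outer [276. 198.] ctr 597.6 -330.4 d 40.0 mean [ 601.8 -328.8]
outer [281. 115.] ctr 614.6 -321.5 d 335.5 mean [ 650.8 -332. ]
hole [143. 101.] ctr 661.9 -245.5 d 39.8 mean [ 661.1 -250. ]
hole [380.  68.] ctr 679.9 -391.3 d 39.3 mean [ 679.7 -390. ]
```

View pics/w9.png

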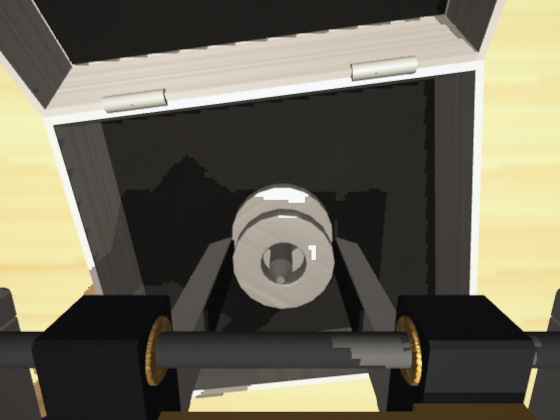

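Post is inside disc56's hole (tip at (281,277)). Lowering and releasing.

>>> {"name": "arm_command", "arguments": {
  "commands": [
    [[0, 0, 1, 0, 0, 0, 0.2], [0, 0, 0.9, 0, 0, 0, 0.2], [0, 0, 0.35, 0, 0, 0, 0.2], [0, 0, 0, 0, 0, 0, 0.2]]
  ]
}}

```text
time: 14.58
tool_pos: [579.3, -333.5, 32.7]
orientation: [[1.0, -0.001, -0.001], [-0.001, -1.0, 0.001], [-0.001, -0.001, -1.0]]
wrist_force: [0.3, 0.4, -0.7]
finger_gap: 0.592
```

>>> {"name": "arm_command", "arguments": {
  "commands": [
    [[0, 0, 0, 0, 0, 0, 0.8], [0, 0, 0, 0, 0, 0, 0.8], [0, 0, -3, 0, 0, 0, 0.8], [0, 0, -5, 0, 0, 0, 0.8], [0, 0, -4, 0, 0, 0, 0.8]]
  ]
}}

```text
time: 15.2
tool_pos: [580.3, -334.3, 156.0]
orientation: [[1.0, -0.001, 0.002], [-0.001, -1.0, -0.001], [0.002, 0.001, -1.0]]
wrist_force: [0.2, -0.1, 0.4]
finger_gap: 0.797
```

```bash
python3 look.py w10
```

```text
[ 580.3 -334.3  156. ] [[1.0, -0.001, 0.002], [-0.001, -1.0, -0.001], [0.002, 0.001, -1.0]] [ 0.2 -0.1  0.4] 0.797
outer [304. 297.] ctr 469.4 -354.7 d 118.2 mean [ 471.7 -355.8]
outer [284. 183.] ctr 586.4 -335.4 d 45.7 mean [ 591.2 -335.1]
outer [280. 171.] ctr 598.3 -332.0 d 45.8 mean [ 603.1 -331.7]
outer [283. 109.] ctr 613.7 -311.5 d 403.3 mean [ 655.4 -336.6]
```

View pics/w10.png

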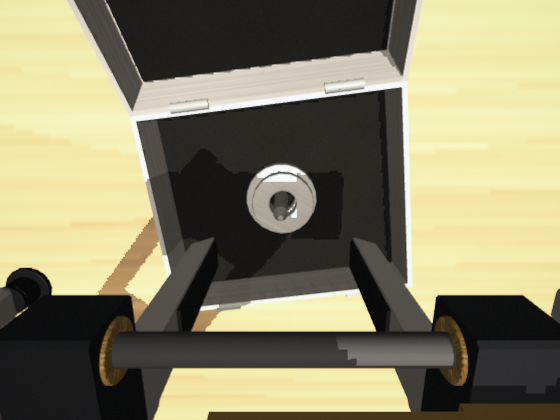

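Disc56 sits flat on disc66. Next is disc46, near (576,57.5).

>>> {"name": "arm_command", "arguments": {
  "commands": [
    [[0, -5.5, 0, 0, 0, 0, 0.8], [-0.1, -5.5, 0, 0, 0, 0, 0.8], [-0.1, -5.5, 0, 0, 0, 0, 0.8], [-0.1, -5.5, 0, 0, 0, 0, 0.8], [0, -5.5, 0, 0, 0, 0, 0.8]]
  ]
}}

```text
time: 15.88
tool_pos: [577.1, -57.2, 153.8]
orientation: [[1.0, -0.001, 0.001], [-0.001, -1.0, -0.0], [0.001, 0.0, -1.0]]
wrist_force: [1.1, 0.0, 0.2]
finger_gap: 0.801
```

>>> {"name": "arm_command", "arguments": {
  "commands": [
    [[0, -5.5, 0, 0, 0, 0, 0.8], [0, -5.5, 1, 0, 0, 0, 0.8], [0, -0.7, 3, 0, 0, 0, 0.8], [0, 0, 2.5, 0, 0, 0, 0.8], [0, 0, 0, 0, 0, 0, 0.8]]
  ]
}}

```text
time: 16.5
tool_pos: [575.0, 58.6, 86.3]
orientation: [[1.0, -0.001, -0.005], [-0.001, -1.0, 0.0], [-0.005, -0.0, -1.0]]
wrist_force: [-0.5, 0.0, -0.1]
finger_gap: 0.797
```

```bash
python3 look.py w11
```

```text
[575.   58.6  86.3] [[1.0, -0.001, -0.005], [-0.001, -1.0, 0.0], [-0.005, -0.0, -1.0]] [-0.5  0.  -0.1] 0.797
outer [290.  24.] ctr 704.9 54.1 d 13.7 mean [705.   54.2]
```

View pics/w11.png

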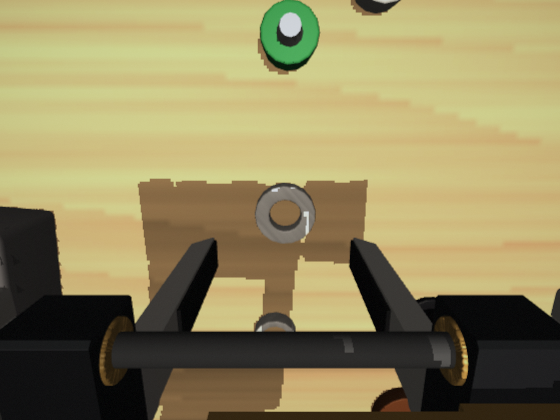

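Disc46 is at (285,213), spanning columns 255–315.

Run:
```python
from h import *
W=eyes.calibration("wrist")
print(onz(W,285.5,212.5,14),onz(W,285,185,14),onz(W,285,239,14),onz(W,255,213,14)[1],onz(W,315,213,14)[1])
```

```text
[579.29941874  56.3968693   14.        ] [600.41631679  56.79637586  14.        ] [558.0190665   56.74867929  14.        ] 79.32825076971878 34.21946751059119
```

>>> {"name": "arm_command", "arguments": {
  "commands": [
    [[0.3, 0.2, 2.5, 0, 0, 0, 0.8], [0, 0, 3, 0, 0, 0, 0.8], [0, 0, 0.9, 0, 0, 0, 0.8], [0, 0, 0, 0, 0, 0, 0.8]]
  ]
}}

```text
time: 17.05
tool_pos: [580.7, 55.9, 25.1]
orientation: [[1.0, -0.002, 0.001], [-0.002, -1.0, -0.0], [0.001, 0.0, -1.0]]
wrist_force: [-0.3, 0.3, 0.1]
finger_gap: 0.802
```

>>> {"name": "arm_command", "arguments": {
  "commands": [
    [[-0.15, 0, 1.4, 0, 0, 0, 0.8], [0, 0, 0, 0, 0, 0, 0.2], [0, 0, 0, 0, 0, 0, 0.2], [0, 0, 0, 0, 0, 0, 0.2], [0, 0, 0, 0, 0, 0, 0.2]]
  ]
}}

```text
time: 17.68
tool_pos: [579.1, 56.2, 10.9]
orientation: [[1.0, -0.001, 0.001], [-0.001, -1.0, 0.0], [0.001, -0.0, -1.0]]
wrist_force: [-0.4, 1.1, 1.1]
finger_gap: 0.476
```

>>> {"name": "arm_command", "arguments": {
  "commands": [
    [[0, 0, 0, 0, 0, 0, 0.2], [0, 0, 0, 0, 0, 0, 0.2], [0, 0, -3, 0, 0, 0, 0.2], [0, 0, -5, 0, 0, 0, 0.2], [0, 0, -5, 0, 0, 0, 0.2]]
  ]
}}

```text
time: 18.3
tool_pos: [577.8, 56.1, 140.9]
orientation: [[1.0, -0.001, -0.002], [-0.001, -1.0, -0.0], [-0.002, 0.0, -1.0]]
wrist_force: [1.7, -0.3, -2.1]
finger_gap: 0.475
```

```bash
python3 look.py w12
```

```text
[577.8  56.1 140.9] [[1.0, -0.001, -0.002], [-0.001, -1.0, -0.0], [-0.002, 0.0, -1.0]] [ 1.7 -0.3 -2.1] 0.475
outer [285.  48.] ctr 702.5 54.5 d 13.5 mean [702.7  54.7]
outer [361.  10.] ctr 734.0 -5.4 d 34.9 mean [729.7  -5.2]
```

View pics/w12.png

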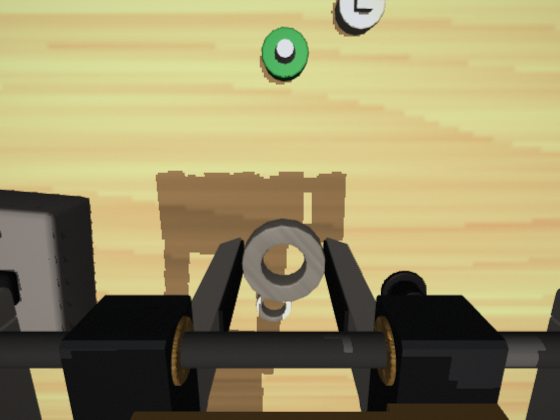

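>>> {"name": "arm_command", "arguments": {
  "commands": [
    [[0, 5.5, 0, 0, 0, 0, 0.2], [0, 5.5, 0, 0, 0, 0, 0.2], [0, 5.5, 0, 0, 0, 0, 0.2], [0, 5.5, 0, 0, 0, 0, 0.2], [0, 5.5, 0, 0, 0, 0, 0.2]]
  ]
}}

```text
time: 18.98
tool_pos: [577.8, -220.4, 139.9]
orientation: [[1.0, -0.001, -0.001], [-0.001, -1.0, 0.0], [-0.001, -0.0, -1.0]]
wrist_force: [0.9, -1.1, -0.9]
finger_gap: 0.477
```

>>> {"name": "arm_command", "arguments": {
  "commands": [
    [[0.1, 5.5, 0, 0, 0, 0, 0.2], [0, 5.5, 0, 0, 0, 0, 0.2], [0, 0.4, 2, 0, 0, 0, 0.2], [0, 0, 2, 0, 0, 0, 0.2], [0, 0, 0, 0, 0, 0, 0.2]]
  ]
}}

```text
time: 19.6
tool_pos: [577.0, -329.5, 96.3]
orientation: [[1.0, 0.0, -0.006], [0.0, -1.0, 0.005], [-0.006, -0.005, -1.0]]
wrist_force: [-0.5, -0.2, -0.5]
finger_gap: 0.476
```

>>> {"name": "arm_command", "arguments": {
  "commands": [
    [[0, 0, 0, 0, 0, 0, 0.2], [0, 0, 0, 0, 0, 0, 0.2]]
  ]
}}

```text
time: 19.85
tool_pos: [580.1, -332.3, 101.6]
orientation: [[1.0, 0.0, 0.001], [0.0, -1.0, -0.001], [0.001, 0.001, -1.0]]
wrist_force: [-0.2, -0.2, -0.3]
finger_gap: 0.474
```

>>> {"name": "arm_command", "arguments": {
  "commands": [
    [[-0.05, 0.1, 0.7, 0, 0, 0, 0.2], [0, 0, 0.7, 0, 0, 0, 0.2], [0, 0, 0.7, 0, 0, 0, 0.2], [0, 0, 0, 0, 0, 0, 0.2]]
  ]
}}

```text
time: 20.35
tool_pos: [577.9, -333.3, 78.1]
orientation: [[1.0, -0.001, -0.002], [-0.001, -1.0, 0.001], [-0.002, -0.001, -1.0]]
wrist_force: [-0.4, -0.2, -1.6]
finger_gap: 0.473
```

>>> {"name": "arm_command", "arguments": {
  "commands": [
    [[0, 0, 0.8, 0, 0, 0, 0.2], [0, 0, 0.8, 0, 0, 0, 0.2], [0, 0, 0, 0, 0, 0, 0.2]]
  ]
}}

```text
time: 20.72
tool_pos: [577.9, -333.2, 62.1]
orientation: [[1.0, -0.001, -0.002], [-0.001, -1.0, 0.001], [-0.002, -0.001, -1.0]]
wrist_force: [-0.0, 0.8, -0.5]
finger_gap: 0.473
```

```bash
python3 look.py w13
```

```text
[ 577.9 -333.2   62.1] [[1.0, -0.001, -0.002], [-0.001, -1.0, 0.001], [-0.002, -0.001, -1.0]] [-0.   0.8 -0.5] 0.473
outer [299. 372.] ctr 457.9 -345.3 d 79.7 mean [ 459.  -345.1]
outer [282. 208.] ctr 586.7 -333.9 d 43.2 mean [ 591.7 -332.4]
outer [281. 189.] ctr 602.6 -331.9 d 35.8 mean [ 604.5 -331.8]
outer [279. 114.] ctr 609.7 -318.0 d 349.2 mean [ 650.  -330.7]
hole [148. 102.] ctr 662.2 -246.2 d 39.6 mean [ 659.5 -249.8]
hole [371.  71.] ctr 679.9 -390.8 d 38.8 mean [ 677.5 -386.4]
```

View pics/w13.png

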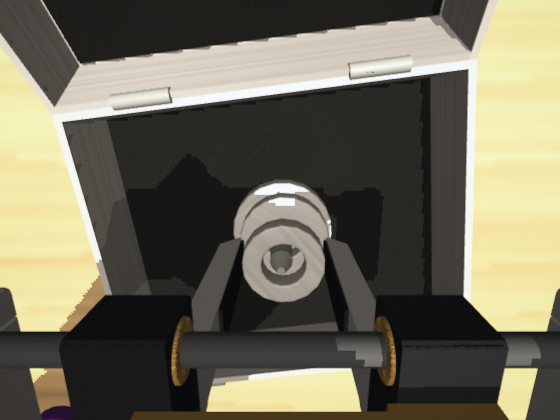

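Post tip is inside disc46's hole at (282,268). Lowering to TCP z≈46 and releasing.

>>> {"name": "arm_command", "arguments": {
  "commands": [
    [[0, 0, 0.8, 0, 0, 0, 0.2], [0, 0, 0.8, 0, 0, 0, 0.2], [0, 0, 0, 0, 0, 0, 0.2], [0, 0, 0, 0, 0, 0, 0.7], [0, 0, 0, 0, 0, 0, 0.7]]
  ]
}}

```text
time: 21.4
tool_pos: [579.1, -334.1, 48.0]
orientation: [[1.0, -0.001, 0.001], [-0.001, -1.0, -0.001], [0.001, 0.001, -1.0]]
wrist_force: [-0.1, -0.5, -0.3]
finger_gap: 0.652
```

>>> {"name": "arm_command", "arguments": {
  "commands": [
    [[0, 0, 0, 0, 0, 0, 0.7], [0, 0, -3, 0, 0, 0, 0.7], [0, 0, -5, 0, 0, 0, 0.7], [0, 0, -3, 0, 0, 0, 0.7], [0, 0, 0, 0, 0, 0, 0.7]]
  ]
}}

```text
time: 22.02
tool_pos: [580.9, -335.4, 161.6]
orientation: [[1.0, -0.001, 0.006], [-0.001, -1.0, -0.005], [0.006, 0.005, -1.0]]
wrist_force: [0.6, 0.4, -0.0]
finger_gap: 0.699
```

```bash
python3 look.py w14
```

```text
[ 580.9 -335.4  161.6] [[1.0, -0.001, 0.006], [-0.001, -1.0, -0.005], [0.006, 0.005, -1.0]] [ 0.6  0.4 -0. ] 0.699
outer [299. 295.] ctr 469.4 -352.0 d 108.4 mean [ 472.  -352.8]
outer [282. 181.] ctr 586.8 -335.1 d 44.5 mean [ 593.3 -335.1]
outer [277. 171.] ctr 598.0 -331.2 d 45.8 mean [ 602.9 -330.3]
outer [283. 112.] ctr 615.3 -311.4 d 404.4 mean [ 654.3 -337.8]
```

View pics/w14.png

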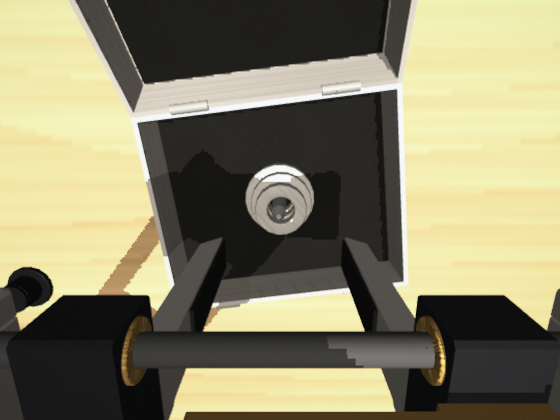

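Three discs are stacked concentrically. Next is disc36, near (468.5,65.5).

>>> {"name": "arm_command", "arguments": {
  "commands": [
    [[-1.6, -5.7, 0, 0, 0, 0, 0.7], [-1.6, -5.7, 0, 0, 0, 0, 0.7], [-1.6, -5.7, 0, 0, 0, 0, 0.7], [-1.6, -5.7, 0, 0, 0, 0, 0.7], [-1.6, -5.7, 0, 0, 0, 0, 0.7]]
  ]
}}

```text
time: 22.7
tool_pos: [496.5, -46.6, 154.8]
orientation: [[1.0, -0.002, -0.004], [-0.002, -1.0, 0.001], [-0.004, -0.001, -1.0]]
wrist_force: [0.6, 1.0, 0.6]
finger_gap: 0.7
```

>>> {"name": "arm_command", "arguments": {
  "commands": [
    [[-1.6, -5.7, 0, 0, 0, 0, 0.7], [-1.5, -5.6, 1, 0, 0, 0, 0.7], [0, 0, 3, 0, 0, 0, 0.7], [0, 0, 2.5, 0, 0, 0, 0.7], [0, 0, 0, 0, 0, 0, 0.7]]
  ]
}}

```text
time: 23.32
tool_pos: [464.0, 64.7, 88.5]
orientation: [[1.0, -0.001, -0.009], [-0.001, -1.0, 0.0], [-0.009, -0.0, -1.0]]
wrist_force: [-0.4, 0.5, 0.6]
finger_gap: 0.7
```

```bash
python3 look.py w15
```

```text
[464.   64.7  88.5] [[1.0, -0.001, -0.009], [-0.001, -1.0, 0.0], [-0.009, -0.0, -1.0]] [-0.4  0.5  0.6] 0.7Traceback (most recent call last):
  File "look.py", line 9, in <module>
    for c,hh in zip(cs,h[0]):
                       ~^^^
TypeError: 'NoneType' object is not subscriptable
```

View pics/w15.png

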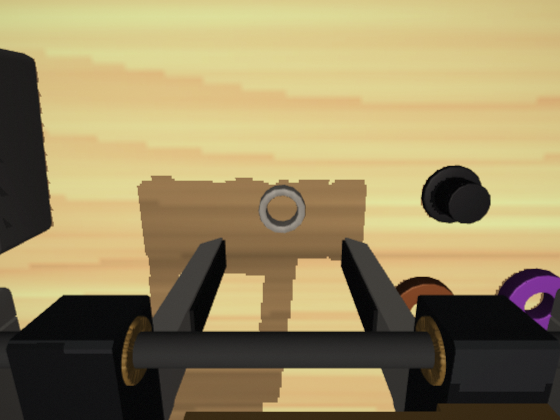

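Disc36 is at (282.5,209). The charger edge (column 50) is clear of the fingers, and the body stays above it.

Run:
```python
from h import *
W=eyes.calibration("wrist")
print(onz(W,282.5,209,14),onz(W,283,187,14),onz(W,283,228.5,14),onz(W,259.5,209,14)[1],onz(W,306,209,14)[1],onz(W,50,220,72))
```

```text
[470.34145957  64.85647396  14.        ] [487.38564311  64.46976582  14.        ] [454.69907277  64.48618428  14.        ] 82.25247641973101 47.08482062206871 [480.90511046 200.60460172  72.        ]
```

>>> {"name": "arm_command", "arguments": {
  "commands": [
    [[0.3, 0, 2.5, 0, 0, 0, 0.7], [0, 0, 3, 0, 0, 0, 0.7], [0, 0, 0.8, 0, 0, 0, 0.7], [0, 0, 0, 0, 0, 0, 0.7], [0, 0, 0, 0, 0, 0, 0.7]]
  ]
}}

```text
time: 24.0
tool_pos: [472.5, 64.2, 30.8]
orientation: [[1.0, -0.001, 0.003], [-0.001, -1.0, -0.0], [0.003, 0.0, -1.0]]
wrist_force: [-0.1, -0.1, -0.4]
finger_gap: 0.699
```

>>> {"name": "arm_command", "arguments": {
  "commands": [
    [[-0.2, 0, 1.5, 0, 0, 0, 0.7], [0, 0, 0.45, 0, 0, 0, 0.7], [0, 0, 0, 0, 0, 0, 0.7], [0, 0, 0, 0, 0, 0, 0.15], [0, 0, 0, 0, 0, 0, 0.15]]
  ]
}}

```text
time: 24.62
tool_pos: [469.5, 64.3, 10.2]
orientation: [[1.0, -0.001, 0.001], [-0.001, -1.0, -0.0], [0.001, 0.0, -1.0]]
wrist_force: [0.0, -0.5, -0.3]
finger_gap: 0.525
```

>>> {"name": "arm_command", "arguments": {
  "commands": [
    [[0, 0, 0, 0, 0, 0, 0.15], [0, 0, 0, 0, 0, 0, 0.15], [0, 0, 0, 0, 0, 0, 0.15], [0, 0, -3, 0, 0, 0, 0.15], [0, 0, -5, 0, 0, 0, 0.15]]
  ]
}}

```text
time: 25.25
tool_pos: [466.9, 64.3, 88.9]
orientation: [[1.0, -0.001, -0.006], [-0.001, -1.0, 0.0], [-0.006, -0.0, -1.0]]
wrist_force: [0.3, -0.0, 0.7]
finger_gap: 0.377
```

>>> {"name": "arm_command", "arguments": {
  "commands": [
    [[0, 0, -5, 0, 0, 0, 0.15], [0, 0, 0, 0, 0, 0, 0.15]]
  ]
}}

```text
time: 25.5
tool_pos: [473.1, 64.2, 144.6]
orientation: [[1.0, -0.001, 0.01], [-0.001, -1.0, -0.001], [0.01, 0.0, -1.0]]
wrist_force: [0.4, -0.2, 0.1]
finger_gap: 0.375
```

```bash
sed -i 's/zip(cs,h\[0\])/zip(cs,h[0] if cs else [])/' look.py; python3 look.py w16
```

```text
[473.1  64.2 144.6] [[1.0, -0.001, 0.01], [-0.001, -1.0, -0.001], [0.01, 0.0, -1.0]] [ 0.4 -0.2  0.1] 0.375
```

View pics/w16.png

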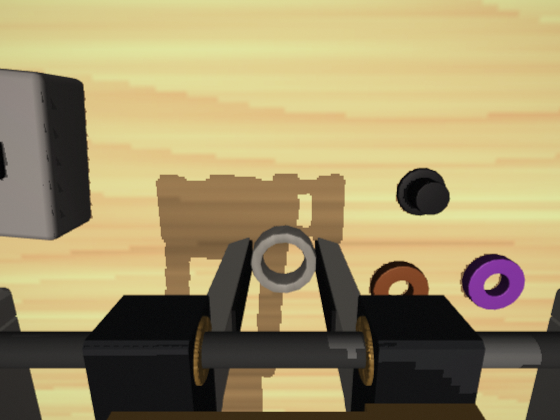

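>>> {"name": "arm_command", "arguments": {
  "commands": [
    [[1.55, 5.7, 0, 0, 0, 0, 0.15], [1.55, 5.7, 0, 0, 0, 0, 0.15], [1.55, 5.7, 0, 0, 0, 0, 0.15], [1.55, 5.7, 0, 0, 0, 0, 0.15], [1.55, 5.7, 0, 0, 0, 0, 0.15]]
  ]
}}

```text
time: 26.18
tool_pos: [545.0, -221.8, 137.1]
orientation: [[1.0, -0.002, -0.004], [-0.001, -1.0, 0.003], [-0.004, -0.003, -1.0]]
wrist_force: [0.4, 1.3, -0.4]
finger_gap: 0.375
```

>>> {"name": "arm_command", "arguments": {
  "commands": [
    [[1.55, 5.7, 0, 0, 0, 0, 0.15], [1.55, 5.5, 0, 0, 0, 0, 0.15], [0, 0, 2, 0, 0, 0, 0.15], [0, 0, 0, 0, 0, 0, 0.15], [0, 0, 0, 0, 0, 0, 0.15]]
  ]
}}

```text
time: 26.8
tool_pos: [576.3, -330.7, 118.4]
orientation: [[1.0, 0.0, -0.003], [0.0, -1.0, 0.002], [-0.003, -0.002, -1.0]]
wrist_force: [-0.6, -0.2, 0.5]
finger_gap: 0.372
```

>>> {"name": "arm_command", "arguments": {
  "commands": [
    [[0.15, 0.15, 1, 0, 0, 0, 0.15], [0, 0, 1, 0, 0, 0, 0.15], [0, 0, 0, 0, 0, 0, 0.15], [0, 0, 0, 0, 0, 0, 0.15]]
  ]
}}

```text
time: 27.3
tool_pos: [578.7, -334.2, 100.0]
orientation: [[1.0, -0.001, 0.0], [-0.001, -1.0, 0.0], [0.0, -0.0, -1.0]]
wrist_force: [0.2, -0.3, -0.7]
finger_gap: 0.379
```

```bash
python3 look.py w17
```

```text
[ 578.7 -334.2  100. ] [[1.0, -0.001, 0.0], [-0.001, -1.0, 0.0], [0.0, -0.0, -1.0]] [ 0.2 -0.3 -0.7] 0.379
outer [284. 195.] ctr 586.1 -335.0 d 45.7 mean [ 592.3 -334.8]
outer [281. 181.] ctr 600.1 -331.8 d 41.8 mean [ 603.5 -332.3]
outer [273. 111.] ctr 616.9 -310.8 d 381.5 mean [ 652.6 -328.4]
```

View pics/w17.png

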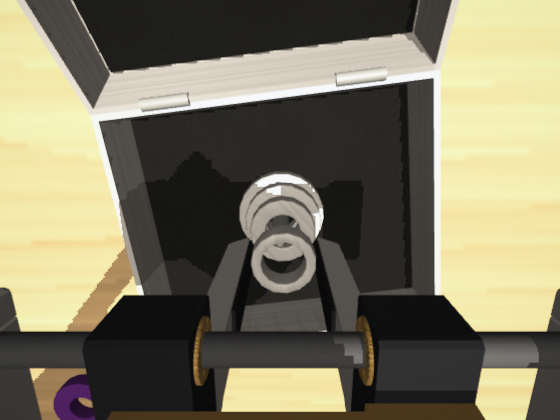

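>>> {"name": "arm_command", "arguments": {
  "commands": [
    [[0, 0, 0.7, 0, 0, 0, 0.15], [0, 0, 0.7, 0, 0, 0, 0.15], [0, 0, 0.7, 0, 0, 0, 0.15], [0, 0, 0, 0, 0, 0, 0.15]]
  ]
}}

```text
time: 27.85
tool_pos: [578.0, -333.8, 77.6]
orientation: [[1.0, -0.001, -0.002], [-0.001, -1.0, 0.001], [-0.002, -0.001, -1.0]]
wrist_force: [0.9, 0.3, -0.4]
finger_gap: 0.38
```

```bash
python3 look.py w18
```

```text
[ 578.  -333.8   77.6] [[1.0, -0.001, -0.002], [-0.001, -1.0, 0.001], [-0.002, -0.001, -1.0]] [ 0.9  0.3 -0.4] 0.38
outer [288. 200.] ctr 590.1 -337.4 d 36.9 mean [ 593.3 -337.6]
outer [280. 185.] ctr 600.8 -332.3 d 39.6 mean [ 603.7 -331.8]
outer [274. 113.] ctr 611.8 -314.3 d 374.5 mean [ 650.  -328.6]
hole [158. 102.] ctr 661.8 -247.4 d 39.0 mean [ 659.7 -251.1]
hole [369.  77.] ctr 675.9 -390.2 d 36.9 mean [ 675.5 -389.2]
```

View pics/w18.png

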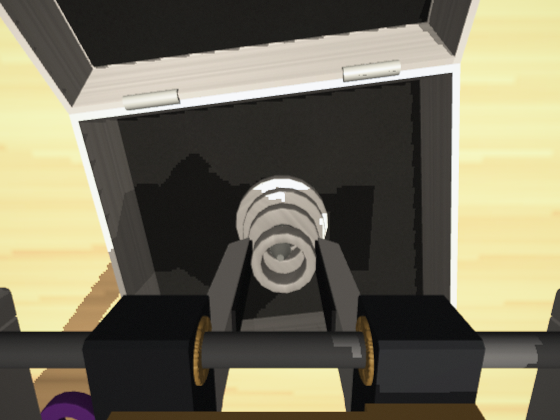

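No contact force, and the tip shows in the ring's opening. Continuing down.

>>> {"name": "arm_command", "arguments": {
  "commands": [
    [[0, 0, 0.6, 0, 0, 0, 0.15], [0, 0, 0.6, 0, 0, 0, 0.15], [0, 0, 0.5, 0, 0, 0, 0.15], [0, 0, 0, 0, 0, 0, 0.15], [0, 0, 0, 0, 0, 0, 0.15]]
  ]
}}

```text
time: 28.52
tool_pos: [578.8, -334.4, 62.0]
orientation: [[1.0, -0.001, 0.0], [-0.001, -1.0, -0.0], [0.0, 0.0, -1.0]]
wrist_force: [0.5, -0.0, 0.3]
finger_gap: 0.377
```

```bash
python3 look.py w19 >/dev/null
python3 - <<'E'
import cv2
i=cv2.imread('pics/w19.png');cv2.imwrite('pics/w19c.png',cv2.resize(i[150:320,200:370],None,fx=3.5,fy=3.5))
E
```

```text
(no output)
```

View pics/w19c.png

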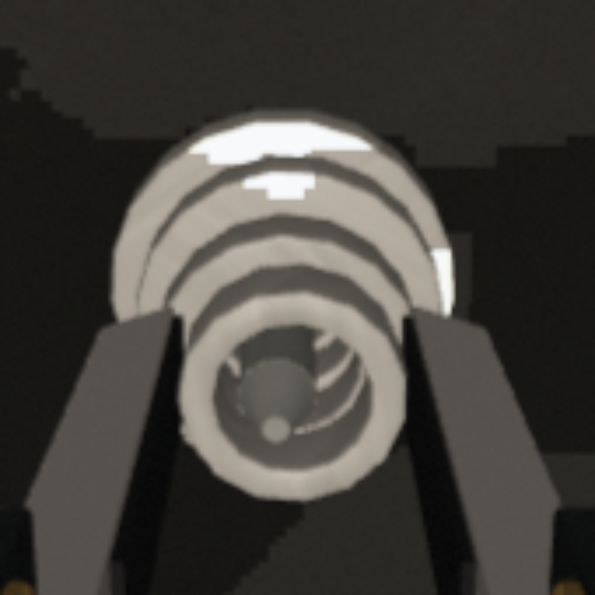

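The post is well inside the ring, with the tip at crop (275,430).

>>> {"name": "arm_command", "arguments": {
  "commands": [
    [[0, 0, 0.25, 0, 0, 0, 0.15], [0, 0, 0, 0, 0, 0, 0.15], [0, 0, 0, 0, 0, 0, 0.6], [0, 0, 0, 0, 0, 0, 0.6], [0, 0, 0, 0, 0, 0, 0.6]]
  ]
}}

```text
time: 29.2
tool_pos: [578.8, -334.4, 59.6]
orientation: [[1.0, -0.001, 0.0], [-0.001, -1.0, -0.0], [0.0, 0.0, -1.0]]
wrist_force: [0.2, 0.1, -0.5]
finger_gap: 0.598
```

>>> {"name": "arm_command", "arguments": {
  "commands": [
    [[0, 0, -3, 0, 0, 0, 0.6], [0, 0, -5, 0, 0, 0, 0.6], [0, 0, -2, 0, 0, 0, 0.6], [0, 0, 0, 0, 0, 0, 0.7], [0, 0, 0, 0, 0, 0, 0.7]]
  ]
}}

```text
time: 29.82
tool_pos: [577.5, -333.5, 157.1]
orientation: [[1.0, -0.001, -0.003], [-0.001, -1.0, 0.002], [-0.003, -0.002, -1.0]]
wrist_force: [0.3, -0.3, 0.4]
finger_gap: 0.701
```

```bash
python3 look.py w20
python3 - <<'E'
import cv2
i=cv2.imread('pics/w20.png');cv2.imwrite('pics/w20c.png',cv2.resize(i[130:300,200:370],None,fx=3.5,fy=3.5))
E
```

```text
[ 577.5 -333.5  157.1] [[1.0, -0.001, -0.003], [-0.001, -1.0, 0.002], [-0.003, -0.002, -1.0]] [ 0.3 -0.3  0.4] 0.701
outer [300. 293.] ctr 469.1 -349.8 d 102.9 mean [ 471.6 -350.4]
outer [285. 178.] ctr 586.5 -335.0 d 45.5 mean [ 593.2 -335.4]
outer [282. 168.] ctr 597.5 -332.1 d 48.5 mean [ 602.6 -331.8]
outer [288. 110.] ctr 612.4 -312.5 d 398.9 mean [ 650.9 -339.2]
```

View pics/w20c.png

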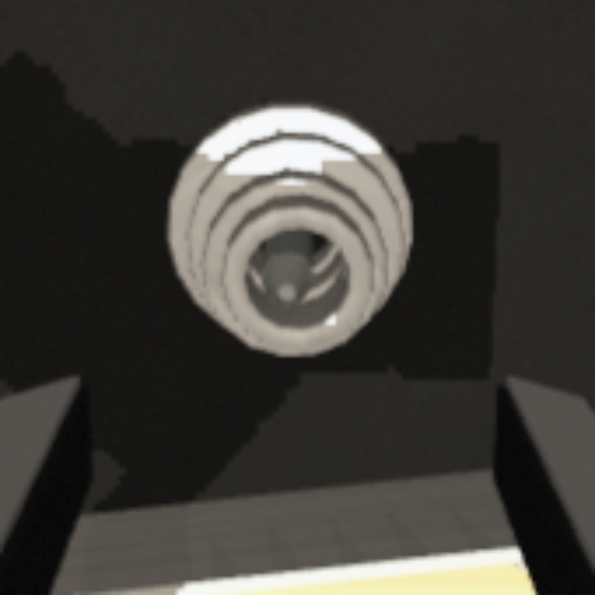

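Four discs are stacked, and the tip is at (282,213). Measuring the post tip against the smallest ring's hole to set the knob's target.

Run:
```python
from h import *
W=eyes.calibration("wrist")
print('tip',onz(W,282,213,80))
for a,b in (((240,0),(355,0)),):
    y=130+277/3.5
    print('hole L/R',onz(W,200+245/3.5,y,62),onz(W,200+349/3.5,y,62))
print('hole up/dn',onz(W,285,130+227/3.5,62),onz(W,285,130+327/3.5,62)) 
T=eyes.calibration("top"); t=eyes.capture("top");save(cv2.resize(t[150:290,290:510],None,fx=3.6,fy=3.6),"t20")
```

```text
tip [ 578.65521425 -332.31766152   80.        ]
hole L/R [ 576.3750992  -322.43559586   62.        ] [ 576.38969634 -346.58206285   62.        ]
hole up/dn [ 588.34662919 -334.61514716   62.        ] [ 564.12989219 -334.63891381   62.        ]
```

View pics/t20.png

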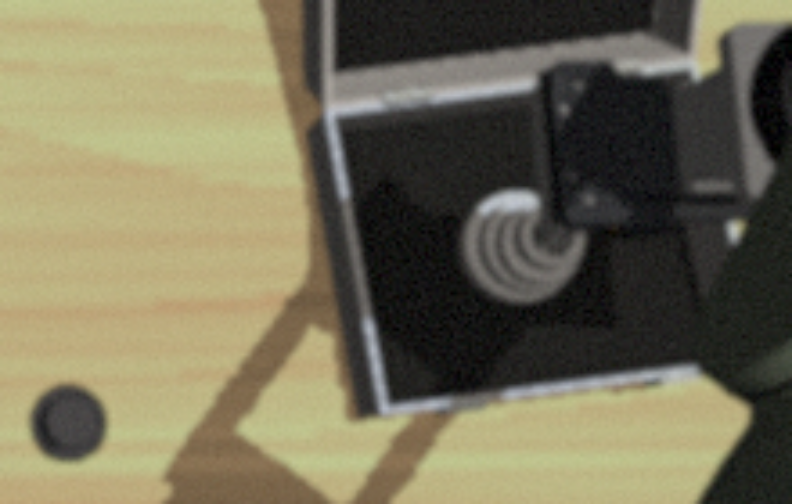

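>>> {"name": "arm_command", "arguments": {
  "commands": [
    [[-2.0, -5.3, 0, 0, 0, 0, 0.7], [-2.0, -5.3, 0, 0, 0, 0, 0.7], [-2.0, -5.3, 0, 0, 0, 0, 0.7], [-2.0, -5.3, 0, 0, 0, 0, 0.7], [-2.0, -5.3, 0, 0, 0, 0, 0.7]]
  ]
}}

```text
time: 30.55
tool_pos: [477.2, -67.3, 157.9]
orientation: [[1.0, -0.002, -0.002], [-0.002, -1.0, 0.001], [-0.003, -0.001, -1.0]]
wrist_force: [0.6, -0.2, 0.6]
finger_gap: 0.699
```

>>> {"name": "arm_command", "arguments": {
  "commands": [
    [[0, 0, 3, 0, 0, 0, 0.7], [0, 0, 3, 0, 0, 0, 0.7], [0, 0, 0, 0, 0, 0, 0.7], [0, 0, 0, 0, 0, 0, 0.7]]
  ]
}}

```text
time: 31.05
tool_pos: [479.2, -69.4, 99.6]
orientation: [[1.0, -0.001, -0.0], [-0.001, -1.0, 0.0], [-0.0, -0.0, -1.0]]
wrist_force: [-0.6, 0.7, 0.5]
finger_gap: 0.698
```

```bash
python3 look.py w21
python3 - <<'E'
import cv2
i=cv2.imread('pics/w21.png');cv2.imwrite('pics/w21c.png',cv2.resize(i[130:300,200:370],None,fx=3.5,fy=3.5))
E
```

```text
[479.2 -69.4  99.6] [[1.0, -0.001, -0.0], [-0.001, -1.0, 0.0], [-0.0, -0.0, -1.0]] [-0.6  0.7  0.5] 0.698
outer [540. 124.] ctr 547.5 -266.8 d 164.9 mean [ 543.3 -258.6]
```

View pics/w21c.png

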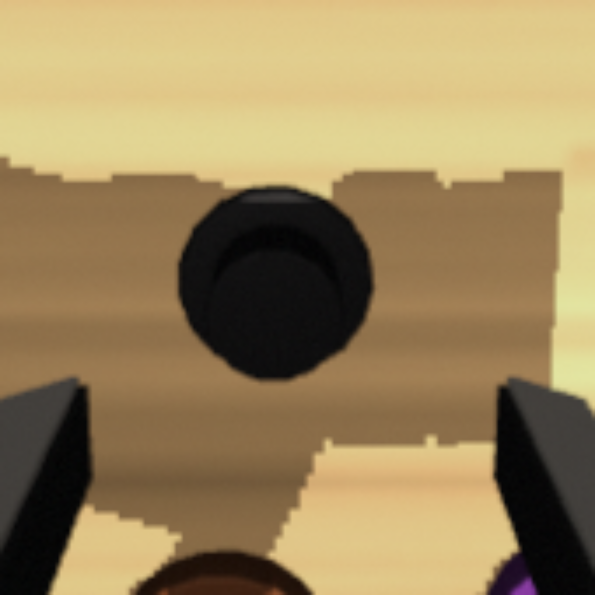

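The knob's top face is centred at crop (277,313) and its flange at crop (276,283).

Run:
```python
from h import *
W=eyes.calibration("wrist")
c=lambda x,y:(200+x/3.5,130+y/3.5)
print(onz(W,*c(277,313),30),onz(W,*c(276,285),6))
print(onz(W,*c(276,246),30)[0],onz(W,*c(276,381),30)[0],onz(W,*c(276,202),6)[0],onz(W,*c(208,313),30)[1],onz(W,*c(347,313),30)[1])
```

```text
[478.44660732 -66.77617536  30.        ] [477.50679762 -66.25680732   6.        ]
493.1791873819906 463.01101736734574 497.23677250212126 -52.100363895308824 -81.66404063125324
```

>>> {"name": "arm_command", "arguments": {
  "commands": [
    [[-0.15, -0.3, 2.5, 0, 0, 0, 0.7], [0, 0, 2.5, 0, 0, 0, 0.7], [0, 0, 1.5, 0, 0, 0, 0.7], [0, 0, 0, 0, 0, 0, 0.7], [0, 0, 0, 0, 0, 0, 0.7]]
  ]
}}

```text
time: 31.72
tool_pos: [478.6, -66.6, 35.5]
orientation: [[1.0, -0.001, 0.002], [-0.001, -1.0, -0.001], [0.002, 0.001, -1.0]]
wrist_force: [-0.6, -0.4, -0.1]
finger_gap: 0.697
```

>>> {"name": "arm_command", "arguments": {
  "commands": [
    [[-0.1, 0, 1.5, 0, 0, 0, 0.6], [0, 0, 0, 0, 0, 0, 0.6], [0, 0, 0, 0, 0, 0, 0.1], [0, 0, 0, 0, 0, 0, 0.1], [0, 0, 0, 0, 0, 0, 0.1]]
  ]
}}

```text
time: 32.35
tool_pos: [476.8, -66.3, 19.7]
orientation: [[1.0, -0.001, 0.001], [-0.001, -1.0, -0.0], [0.001, 0.0, -1.0]]
wrist_force: [0.4, 0.8, 0.1]
finger_gap: 0.316
```

>>> {"name": "arm_command", "arguments": {
  "commands": [
    [[0, 0, 0, 0, 0, 0, 0.1], [0, 0, 0, 0, 0, 0, 0.1], [0, 0, -3, 0, 0, 0, 0.1], [0, 0, -5, 0, 0, 0, 0.1], [0, 0, -5, 0, 0, 0, 0.1]]
  ]
}}

```text
time: 32.98
tool_pos: [475.8, -66.0, 150.3]
orientation: [[1.0, -0.001, -0.001], [-0.001, -1.0, 0.0], [-0.001, -0.0, -1.0]]
wrist_force: [0.9, 0.8, -1.3]
finger_gap: 0.31
```

>>> {"name": "arm_command", "arguments": {
  "commands": [
    [[0, 0, 0, 0, 0, 0, 0.1], [0, 0, 0, 0, 0, 0, 0.1]]
  ]
}}

```text
time: 33.22
tool_pos: [475.8, -66.0, 148.7]
orientation: [[1.0, -0.001, -0.001], [-0.001, -1.0, 0.0], [-0.001, -0.0, -1.0]]
wrist_force: [-0.2, -0.1, -1.4]
finger_gap: 0.306
```

```bash
python3 look.py w22
```

```text
[475.8 -66.  148.7] [[1.0, -0.001, -0.001], [-0.001, -1.0, 0.0], [-0.001, -0.0, -1.0]] [-0.2 -0.1 -1.4] 0.306
outer [506. 125.] ctr 554.5 -280.7 d 184.2 mean [ 537.  -261.5]
```

View pics/w22.png

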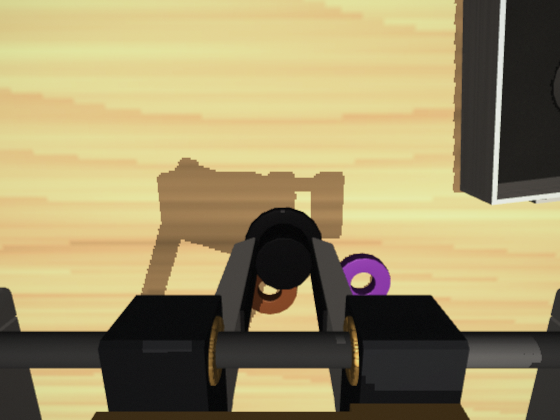

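Run:
```python
from h import *
W=eyes.calibration("wrist")
im=eyes.capture("wrist");save(cv2.resize(im[190:310,220:350],None,fx=4.5,fy=4.5),"w22c")
for u,v in((283.5,210),(284,208)):print('flange far edge top',onz(W,u,v,134.7))
for v in(237,290):print(onz(W,284,v,158.7))
```

```text
flange far edge top [497.79503844 -66.10597093 134.7       ]
flange far edge top [498.96946208 -66.38758283 134.7       ]
[490.82599559 -66.37728921 158.7       ]
[461.11151408 -66.38314652 158.7       ]
```

View pics/w22c.png

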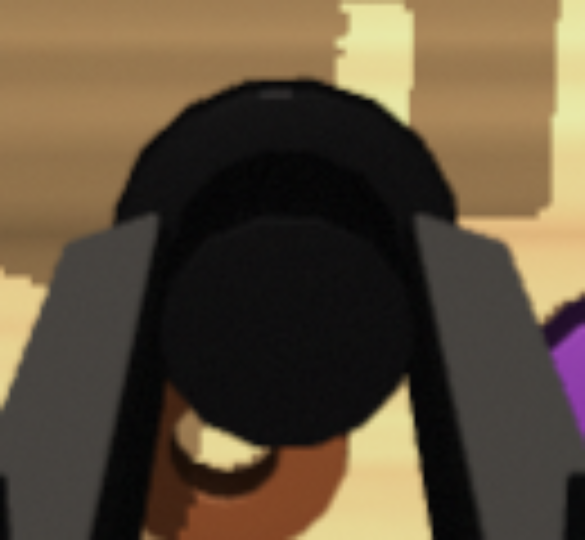

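>>> {"name": "arm_command", "arguments": {
  "commands": [
    [[2.1, 5.3, 0, 0, 0, 0, 0.1], [2.1, 5.3, 0, 0, 0, 0, 0.1], [2.1, 5.3, 0, 0, 0, 0, 0.1], [2.1, 5.3, 0, 0, 0, 0, 0.1], [2.0, 5.4, 0, 0, 0, 0, 0.1]]
  ]
}}

```text
time: 33.95
tool_pos: [579.6, -333.2, 146.5]
orientation: [[1.0, -0.001, -0.003], [-0.001, -1.0, 0.003], [-0.003, -0.003, -1.0]]
wrist_force: [0.3, 0.0, 0.2]
finger_gap: 0.308
```

>>> {"name": "arm_command", "arguments": {
  "commands": [
    [[0, 0, 2, 0, 0, 0, 0.1], [0, 0, 1.5, 0, 0, 0, 0.1], [0, 0, 0, 0, 0, 0, 0.1], [0, 0, 0, 0, 0, 0, 0.1], [0, 0, 0, 0, 0, 0, 0.1]]
  ]
}}

```text
time: 34.58
tool_pos: [580.9, -331.9, 115.8]
orientation: [[1.0, -0.0, 0.002], [-0.0, -1.0, -0.001], [0.002, 0.001, -1.0]]
wrist_force: [-0.2, -0.2, -0.1]
finger_gap: 0.308
```

```bash
python3 look.py w23
python3 - <<'E'
from h import *
i=eyes.capture("scene");save(cv2.resize(i[200:400,60:300],None,fx=3.3,fy=3),"s23")
E
```

```text
[ 580.9 -331.9  115.8] [[1.0, -0.0, 0.002], [-0.0, -1.0, -0.001], [0.002, 0.001, -1.0]] [-0.2 -0.2 -0.1] 0.308
outer [283. 327.] ctr 466.1 -331.9 d 63.3 mean [ 465.3 -332.4]
outer [287. 193.] ctr 586.6 -335.3 d 45.1 mean [ 592.4 -334.9]
outer [285. 180.] ctr 597.7 -333.2 d 46.7 mean [ 603.3 -333.4]
outer [284. 109.] ctr 615.3 -311.3 d 390.4 mean [ 655.8 -334.5]
```

View pics/w23.png

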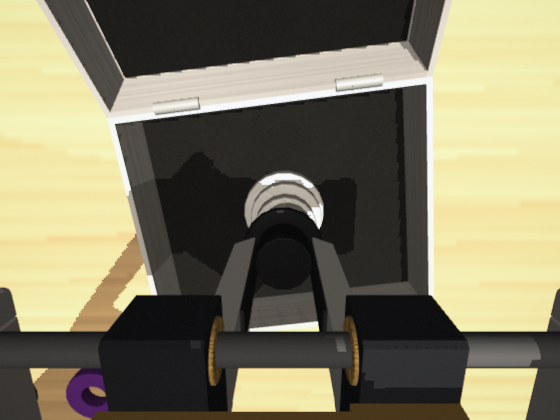

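View pics/s23.png

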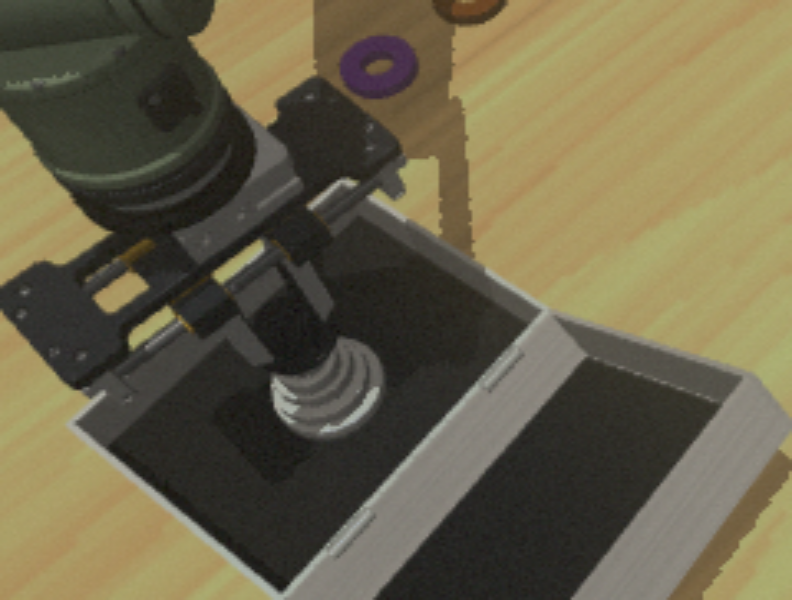

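The knob hangs upright above the stack, aligned in both views. Lowering with small steps and watching the force.

>>> {"name": "arm_command", "arguments": {
  "commands": [
    [[-0.15, 0.05, 0.6, 0, 0, 0, 0.1], [0, 0, 0.6, 0, 0, 0, 0.1], [0, 0, 0.4, 0, 0, 0, 0.1], [0, 0, 0, 0, 0, 0, 0.1]]
  ]
}}

```text
time: 35.17
tool_pos: [578.2, -332.6, 97.5]
orientation: [[1.0, -0.001, -0.001], [-0.001, -1.0, 0.001], [-0.001, -0.001, -1.0]]
wrist_force: [-0.3, 0.1, 0.2]
finger_gap: 0.309
```

>>> {"name": "arm_command", "arguments": {
  "commands": [
    [[0, 0, 0.3, 0, 0, 0, 0.1], [0, 0, 0.3, 0, 0, 0, 0.1], [0, 0, 0, 0, 0, 0, 0.1]]
  ]
}}

```text
time: 35.55
tool_pos: [578.5, -332.7, 92.1]
orientation: [[1.0, -0.001, -0.001], [-0.001, -1.0, 0.0], [-0.001, -0.0, -1.0]]
wrist_force: [0.6, -0.6, -2.0]
finger_gap: 0.308
```

>>> {"name": "arm_command", "arguments": {
  "commands": [
    [[0, 0, 0.3, 0, 0, 0, 0.1], [0, 0, 0.3, 0, 0, 0, 0.1], [0, 0, 0.2, 0, 0, 0, 0.1], [0, 0, 0, 0, 0, 0, 0.1]]
  ]
}}

```text
time: 36.05
tool_pos: [578.5, -332.7, 84.1]
orientation: [[1.0, -0.001, -0.0], [-0.001, -1.0, 0.0], [-0.0, -0.0, -1.0]]
wrist_force: [0.1, 0.6, 0.0]
finger_gap: 0.306
```

```bash
python3 look.py w24|head -1
python3 - <<'E'
import cv2
i=cv2.imread('pics/w24.png');cv2.imwrite('pics/w24c.png',cv2.resize(i[150:320,200:370],None,fx=3.5,fy=3.5))
E
```

```text
[ 578.5 -332.7   84.1] [[1.0, -0.001, -0.0], [-0.001, -1.0, 0.0], [-0.0, -0.0, -1.0]] [0.1 0.6 0. ] 0.306
```

View pics/w24c.png

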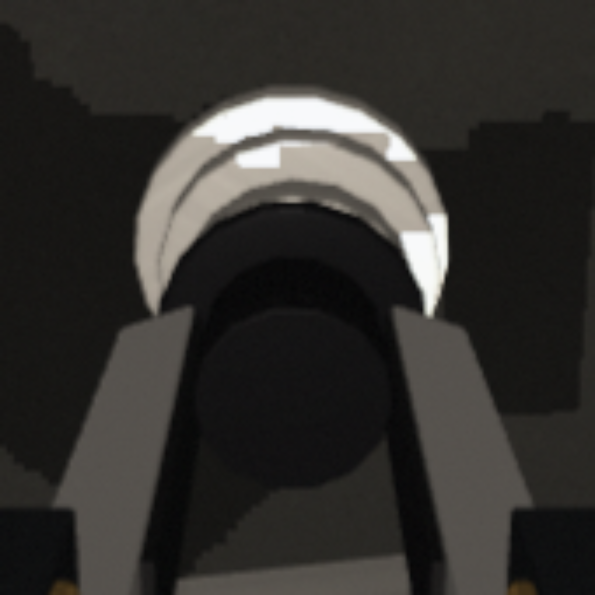

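Everything is aligned and the knob is about 2 mm above its seat. Setting it down and releasing.

>>> {"name": "arm_command", "arguments": {
  "commands": [
    [[0, 0, 0.15, 0, 0, 0, 0.1], [0, 0, 0, 0, 0, 0, 0.1], [0, 0, 0, 0, 0, 0, 0.6], [0, 0, 0, 0, 0, 0, 0.6], [0, 0, 0, 0, 0, 0, 0.6]]
  ]
}}

```text
time: 36.72
tool_pos: [578.8, -332.9, 83.1]
orientation: [[1.0, -0.001, 0.0], [-0.001, -1.0, -0.0], [0.0, 0.0, -1.0]]
wrist_force: [-1.0, -0.1, 0.9]
finger_gap: 0.586
```

>>> {"name": "arm_command", "arguments": {
  "commands": [
    [[0, 0, -2, 0, 0, 0, 0.6], [0, 0, -4, 0, 0, 0, 0.6], [0, 0, -4, 0, 0, 0, 0.6], [-4, -4, 0, 0, 0, 0, 0.6], [-4, -4, 0, 0, 0, 0, 0.6]]
  ]
}}

```text
time: 37.35
tool_pos: [499.1, -252.9, 185.7]
orientation: [[1.0, -0.002, 0.004], [-0.002, -1.0, -0.002], [0.004, 0.002, -1.0]]
wrist_force: [-0.2, 0.5, 0.2]
finger_gap: 0.596
```

>>> {"name": "arm_command", "arguments": {
  "commands": [
    [[0, -5, 0, 0, 0, 0, 0.6], [0, -5, 0, 0, 0, 0, 0.6], [0, -5, 0, 0, 0, 0, 0.6], [0, 0, 0, 0, 0, 0, 0.6], [0, 0, 0, 0, 0, 0, 0.6]]
  ]
}}

```text
time: 37.98
tool_pos: [499.7, -103.2, 184.3]
orientation: [[1.0, -0.001, 0.002], [-0.001, -1.0, -0.001], [0.002, 0.001, -1.0]]
wrist_force: [0.0, -0.4, 0.9]
finger_gap: 0.601
```

Run:
```python
from h import *
print(telemetry.sense()['tool_pos'],telemetry.sense()['wrist_force'])
t=eyes.capture("top");s=eyes.capture("scene")
a=cv2.resize(t[150:290,370:510],(400,400),interpolation=cv2.INTER_CUBIC);b=cv2.resize(s[260:400,80:220],(400,400),interpolation=cv2.INTER_CUBIC)
save(np.hstack([a,b]),"fin");save(t,"tfin")
S=eyes.calibration("scene");T=eyes.calibration("top")
for z in(62,92):print(z,proj(S,[578.5,-332.5,z]),proj(T,[578.5,-332.5,z]))
```

```text
[ 499.67174413 -103.23214431  184.31283587] [ 0.03137277 -0.41696995  0.93470845]
62 [153.02414675 318.16856035] [442.26188788 213.93390725]
92 [148.65578594 311.70084017] [448.42504407 211.30250501]
```

View pics/fin.png

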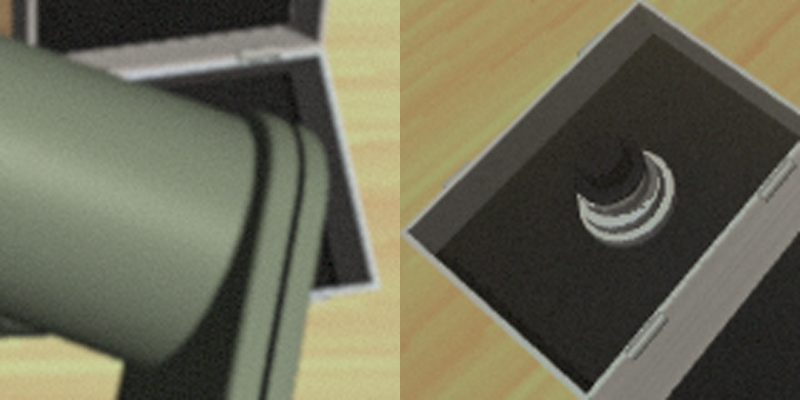

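View pics/tfin.png

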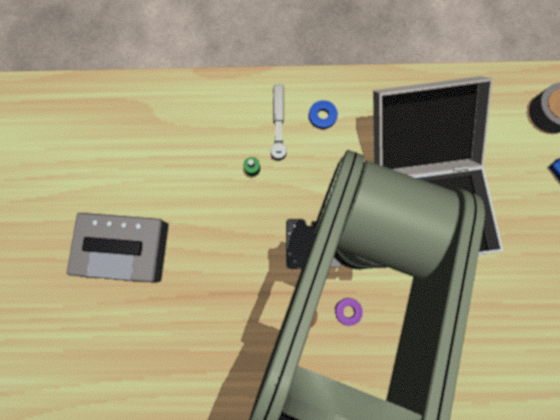

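The scene view shows the knob on the stack, but the arm hides the top view. I'll move clear and check both enlarged.

>>> {"name": "arm_command", "arguments": {
  "commands": [
    [[0, -5, 0, 0, 0, 0, 0.6], [0, -5, 0, 0, 0, 0, 0.6], [0, -5, 0, 0, 0, 0, 0.6], [0, -5, 0, 0, 0, 0, 0.6], [0, 0, 0, 0, 0, 0, 0.6]]
  ]
}}

```text
time: 38.7
tool_pos: [499.5, 98.9, 183.1]
orientation: [[1.0, 0.002, 0.0], [0.002, -1.0, 0.0], [0.0, -0.0, -1.0]]
wrist_force: [-0.1, -0.3, -0.9]
finger_gap: 0.598
```

Run:
```python
from h import *
t=eyes.capture("top");s=eyes.capture("scene")
a=cv2.resize(t[180:250,410:480],(400,400),interpolation=cv2.INTER_CUBIC);b=cv2.resize(s[290:360,115:185],(400,400),interpolation=cv2.INTER_CUBIC)
im=np.hstack([a,b]).astype(float);im=np.clip(255*(im/255)**.55,0,255).astype(np.uint8);save(im,"fin2")
```

```text
(no output)
```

View pics/fin2.png

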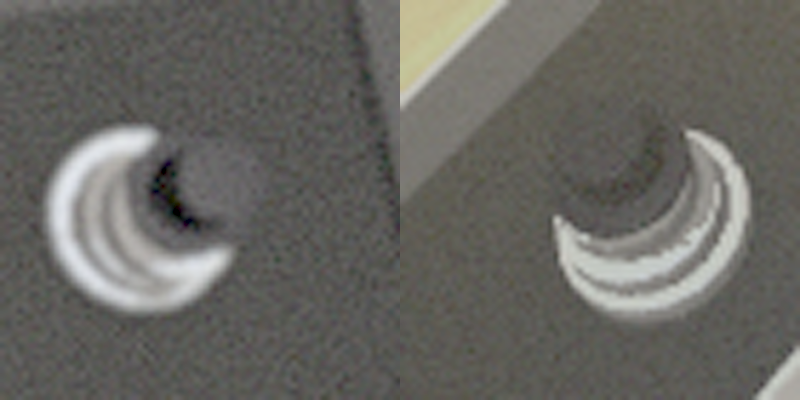

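Top view: knob top at (448.9,211.5), against (448.4,211.3) predicted for a seated knob. Scene view: (150.9,314.5), against (148.7,311.7) predicted, which is the same bias this camera showed for the post tip. The knob is seated and upright, and the arm is clear.

```bash
python3 -c "
from bench import job_done
print(job_done())"
```

```text
the job is handed in; nothing more can be done
None
```

I threaded the four silver discs over the post in order, largest to smallest, and set the black knob flange-down on top. I handed the job in at about 39 s. `job_done()` reports no verdict, so the result rests on my own checks.

- **Discs:** after each release, the wrist view showed the disc lying round the post on the one below. The smallest disc sits about 3 mm off the post's axis, and the limit is 9 mm.
- **Knob:** in the top view the knob top was within 1 px of where a fully seated, upright knob should appear. The scene view was off by about 3 px, which matches the bias that camera showed for the post tip from the start.
- **Forces and clearance:** the wrist force readings stayed within about 2 N throughout. The gripper was empty and well away from the case at hand-in.
- **Bystanders:** in the last full top view, the charger, ratchet and brush were where they started. The blue and purple look-alikes were also in place; the brown one was mostly hidden by the arm, and I never moved it.

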